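Line up axle blocks and drive their pins

TASK

Line up all the axle blocks on the assembly board in an even, straight row: one block to a bay, centred in it, long side square to the fence and end touching the fence, starting at the bay next to the end cleat and skipping none. Then take the mallet by its handle and knock every block's pin down flush (never press a pin with the gripper), and put the mallet back on its rest as it was, with the row still in line. Leave the black model and the paint jar alone.

Things in the scene. Friction and masses are not known exactly. Their poses are not given: they have to be found in the camera images.
- board: Fixed plywood board, 100 mm (x, away from robot) x 320 mm (y, left) x 12 mm; origin: centre of its underside. A 9 mm high, 14 mm wide aluminium fence runs along its far edge (near face at x = +35 mm); a like end cleat stands at its left end (inner face at y = +146 mm). Black lines at y = 90, 34, -22, -78, -134 mm mark five bays 56 mm wide, the first at the cleat.
- bay0 (a point): Bay 0, counted from the cleat (bay 0 is next to it): the point on the board's top face (board x = 11, y = 118, z = 12 mm) where the centre of a block's underside lies when the block is centred in the bay and touches the fence. Axes as the board's.
- bay1 (a point): Bay 1, counted from the cleat (bay 0 is next to it): the point on the board's top face (board x = 11, y = 62, z = 12 mm) where the centre of a block's underside lies when the block is centred in the bay and touches the fence. Axes as the board's.
- bay2 (a point): Bay 2, counted from the cleat (bay 0 is next to it): the point on the board's top face (board x = 11, y = 6, z = 12 mm) where the centre of a block's underside lies when the block is centred in the bay and touches the fence. Axes as the board's.
- bay3 (a point): Bay 3, counted from the cleat (bay 0 is next to it): the point on the board's top face (board x = 11, y = -50, z = 12 mm) where the centre of a block's underside lies when the block is centred in the bay and touches the fence. Axes as the board's.
- bay4 (a point): Bay 4, counted from the cleat (bay 0 is next to it): the point on the board's top face (board x = 11, y = -106, z = 12 mm) where the centre of a block's underside lies when the block is centred in the bay and touches the fence. Axes as the board's.
- block0: Dark wooden axle block, 48 mm (x) x 40 mm (y) x 44 mm (z), 0.08 kg, upright on the bench at the start; may be absent. Origin: centre of its underside. A steel pin stands 14 mm out of the middle of its top. In the row its 48 mm length (x) is square to the fence, either way round, with an end touching the fence. All blocks are alike.
- drive0 (a joint): How far the pin of block0 has been driven in, m. The pin is steel, 10 mm in diameter, upright in the middle of the top of block0. 0 = its top stands 14 mm above the block, 0.014 = flush. It slides stiffly (about 6 N) and stays where it is driven.
- block1: Dark wooden axle block, 48 mm (x) x 40 mm (y) x 44 mm (z), 0.08 kg, upright on the bench at the start; may be absent. Origin: centre of its underside. A steel pin stands 14 mm out of the middle of its top. In the row its 48 mm length (x) is square to the fence, either way round, with an end touching the fence. All blocks are alike.
- drive1 (a joint): How far the pin of block1 has been driven in, m. The pin is steel, 10 mm in diameter, upright in the middle of the top of block1. 0 = its top stands 14 mm above the block, 0.014 = flush. It slides stiffly (about 6 N) and stays where it is driven.
- block2: Dark wooden axle block, 48 mm (x) x 40 mm (y) x 44 mm (z), 0.08 kg, upright on the bench at the start; may be absent. Origin: centre of its underside. A steel pin stands 14 mm out of the middle of its top. In the row its 48 mm length (x) is square to the fence, either way round, with an end touching the fence. All blocks are alike.
- drive2 (a joint): How far the pin of block2 has been driven in, m. The pin is steel, 10 mm in diameter, upright in the middle of the top of block2. 0 = its top stands 14 mm above the block, 0.014 = flush. It slides stiffly (about 6 N) and stays where it is driven.
- block3: Dark wooden axle block, 48 mm (x) x 40 mm (y) x 44 mm (z), 0.08 kg, upright on the bench at the start; may be absent. Origin: centre of its underside. A steel pin stands 14 mm out of the middle of its top. In the row its 48 mm length (x) is square to the fence, either way round, with an end touching the fence. All blocks are alike.
- drive3 (a joint): How far the pin of block3 has been driven in, m. The pin is steel, 10 mm in diameter, upright in the middle of the top of block3. 0 = its top stands 14 mm above the block, 0.014 = flush. It slides stiffly (about 6 N) and stays where it is driven.
- block4: Dark wooden axle block, 48 mm (x) x 40 mm (y) x 44 mm (z), 0.08 kg, upright on the bench at the start; may be absent. Origin: centre of its underside. A steel pin stands 14 mm out of the middle of its top. In the row its 48 mm length (x) is square to the fence, either way round, with an end touching the fence. All blocks are alike.
- drive4 (a joint): How far the pin of block4 has been driven in, m. The pin is steel, 10 mm in diameter, upright in the middle of the top of block4. 0 = its top stands 14 mm above the block, 0.014 = flush. It slides stiffly (about 6 N) and stays where it is driven.
- mallet: Rubber mallet, about 0.35 kg. Head: cylinder along z, 44 mm in diameter, 76 mm long; origin: centre of its lower striking face. The wooden handle runs level along -x from the head, its centre line 38 mm above the origin, 18 mm wide, 20 mm tall, ending 205 mm from the head's axis. Starts on the rest, head upright, in its place.
- mallet_grip (a point): Point on the centre line of the mallet's handle, 45 mm from the head's axis, close to the centre of mass: a good place to grip across the handle's 18 mm width. Nothing is beside or below it within 27 mm while the mallet is on its rest.
- rest: Fixed mallet rest, on the robot's right or left: plywood base 200 (x) x 70 (y) x 8 mm; origin: centre of its underside. At x = -65 mm stands a saddle 20 mm long: the handle lies on its floor, 36 mm above the bench, between cheeks 32 mm apart that rise to 48 mm.
- rest_spot (a point): Where the mallet's origin (centre of the lower face of its head) belongs on the rest: on the base's top face, x = +65 mm, z = 8 mm. Axes as the rest's; the mallet's x axis lies along the rest's x axis.
- tray: White paint tray fixed to the bench, 200 x 100 x 20 mm, on the side opposite to the mallet rest; not needed. Origin at the centre of its underside.
- model: Black model with tail fins, 110 mm (x) x 180 mm (y) and 100 mm high, standing beyond the board; to be left alone. Origin at the centre of its underside.
- jar: Paint jar, 64 mm in diameter and 80 mm high, standing beyond the board; to be left alone. Origin at the centre of its underside.
Things that resemble listed ones, but are neither listed nor needed, are in the scene too. What is shaped like the block0 but pink is not meant.

How it is judged (in metres and radians):
On the way, in this order (a step that is already met when the one before it is completed fails the run):
1. all the blocks stand in an even row in the bays, from the cleat on, with their pins still up ((horizontal distance between block0 and bay0 below 0.008 m or (horizontal distance between block0 and bay1 below 0.008 m and horizontal distance between any of block1, block2, block3, block4 and bay0 below 0.008 m) or (horizontal distance between block0 and bay2 below 0.008 m and horizontal distance between any of block1, block2, block3, block4 and bay1 below 0.008 m) or (horizontal distance between block0 and bay3 below 0.008 m and horizontal distance between any of block1, block2, block3, block4 and bay2 below 0.008 m) or (horizontal distance between block0 and bay4 below 0.008 m and horizontal distance between any of block1, block2, block3, block4 and bay3 below 0.008 m)) and angle between the x axis of each of block0, block1, block2, block3, block4 and the x axis of board, either way round below 0.1 rad and angle between each of block0, block1, block2, block3, block4's own z axis and vertical below 0.1 rad and (horizontal distance between block1 and bay0 below 0.008 m or (horizontal distance between block1 and bay1 below 0.008 m and horizontal distance between any of block0, block2, block3, block4 and bay0 below 0.008 m) or (horizontal distance between block1 and bay2 below 0.008 m and horizontal distance between any of block0, block2, block3, block4 and bay1 below 0.008 m) or (horizontal distance between block1 and bay3 below 0.008 m and horizontal distance between any of block0, block2, block3, block4 and bay2 below 0.008 m) or (horizontal distance between block1 and bay4 below 0.008 m and horizontal distance between any of block0, block2, block3, block4 and bay3 below 0.008 m)) and (horizontal distance between block2 and bay0 below 0.008 m or (horizontal distance between block2 and bay1 below 0.008 m and horizontal distance between any of block0, block1, block3, block4 and bay0 below 0.008 m) or (horizontal distance between block2 and bay2 below 0.008 m and horizontal distance between any of block0, block1, block3, block4 and bay1 below 0.008 m) or (horizontal distance between block2 and bay3 below 0.008 m and horizontal distance between any of block0, block1, block3, block4 and bay2 below 0.008 m) or (horizontal distance between block2 and bay4 below 0.008 m and horizontal distance between any of block0, block1, block3, block4 and bay3 below 0.008 m)) and (horizontal distance between block3 and bay0 below 0.008 m or (horizontal distance between block3 and bay1 below 0.008 m and horizontal distance between any of block0, block1, block2, block4 and bay0 below 0.008 m) or (horizontal distance between block3 and bay2 below 0.008 m and horizontal distance between any of block0, block1, block2, block4 and bay1 below 0.008 m) or (horizontal distance between block3 and bay3 below 0.008 m and horizontal distance between any of block0, block1, block2, block4 and bay2 below 0.008 m) or (horizontal distance between block3 and bay4 below 0.008 m and horizontal distance between any of block0, block1, block2, block4 and bay3 below 0.008 m)) and (horizontal distance between block4 and bay0 below 0.008 m or (horizontal distance between block4 and bay1 below 0.008 m and horizontal distance between any of block0, block1, block2, block3 and bay0 below 0.008 m) or (horizontal distance between block4 and bay2 below 0.008 m and horizontal distance between any of block0, block1, block2, block3 and bay1 below 0.008 m) or (horizontal distance between block4 and bay3 below 0.008 m and horizontal distance between any of block0, block1, block2, block3 and bay2 below 0.008 m) or (horizontal distance between block4 and bay4 below 0.008 m and horizontal distance between any of block0, block1, block2, block3 and bay3 below 0.008 m)) and value of joint each of drive0, drive1, drive2, drive3, drive4 below 0.004 m), for 0.2 s.
2. the mallet strikes a pin ((contact force between mallet and pin0_c0 above 1 N or contact force between mallet and pin1_c0 above 1 N or contact force between mallet and pin2_c0 above 1 N or contact force between mallet and pin3_c0 above 1 N or contact force between mallet and pin4_c0 above 1 N)).
3. every pin is driven flush (value of joint each of drive0, drive1, drive2, drive3, drive4 above 0.011 m), for 0.2 s.
At the end, for the whole second after the job is handed in: Each block present stands upright within 8 mm of its bay point and square to the fence within 0.1 rad, bays filled from bay 0 with none skipped; each pin is driven at least 11 of 14 mm; the mallet rests within 20 mm of its place, level, along the rest within 0.2 rad; all at rest (all of step 3 and (horizontal distance between block0 and bay0 below 0.008 m or (horizontal distance between block0 and bay1 below 0.008 m and horizontal distance between any of block1, block2, block3, block4 and bay0 below 0.008 m) or (horizontal distance between block0 and bay2 below 0.008 m and horizontal distance between any of block1, block2, block3, block4 and bay1 below 0.008 m) or (horizontal distance between block0 and bay3 below 0.008 m and horizontal distance between any of block1, block2, block3, block4 and bay2 below 0.008 m) or (horizontal distance between block0 and bay4 below 0.008 m and horizontal distance between any of block1, block2, block3, block4 and bay3 below 0.008 m)) and angle between the x axis of each of block0, block1, block2, block3, block4 and the x axis of board, either way round below 0.1 rad and angle between each of block0, block1, block2, block3, block4's own z axis and vertical below 0.1 rad and (horizontal distance between block1 and bay0 below 0.008 m or (horizontal distance between block1 and bay1 below 0.008 m and horizontal distance between any of block0, block2, block3, block4 and bay0 below 0.008 m) or (horizontal distance between block1 and bay2 below 0.008 m and horizontal distance between any of block0, block2, block3, block4 and bay1 below 0.008 m) or (horizontal distance between block1 and bay3 below 0.008 m and horizontal distance between any of block0, block2, block3, block4 and bay2 below 0.008 m) or (horizontal distance between block1 and bay4 below 0.008 m and horizontal distance between any of block0, block2, block3, block4 and bay3 below 0.008 m)) and (horizontal distance between block2 and bay0 below 0.008 m or (horizontal distance between block2 and bay1 below 0.008 m and horizontal distance between any of block0, block1, block3, block4 and bay0 below 0.008 m) or (horizontal distance between block2 and bay2 below 0.008 m and horizontal distance between any of block0, block1, block3, block4 and bay1 below 0.008 m) or (horizontal distance between block2 and bay3 below 0.008 m and horizontal distance between any of block0, block1, block3, block4 and bay2 below 0.008 m) or (horizontal distance between block2 and bay4 below 0.008 m and horizontal distance between any of block0, block1, block3, block4 and bay3 below 0.008 m)) and (horizontal distance between block3 and bay0 below 0.008 m or (horizontal distance between block3 and bay1 below 0.008 m and horizontal distance between any of block0, block1, block2, block4 and bay0 below 0.008 m) or (horizontal distance between block3 and bay2 below 0.008 m and horizontal distance between any of block0, block1, block2, block4 and bay1 below 0.008 m) or (horizontal distance between block3 and bay3 below 0.008 m and horizontal distance between any of block0, block1, block2, block4 and bay2 below 0.008 m) or (horizontal distance between block3 and bay4 below 0.008 m and horizontal distance between any of block0, block1, block2, block4 and bay3 below 0.008 m)) and (horizontal distance between block4 and bay0 below 0.008 m or (horizontal distance between block4 and bay1 below 0.008 m and horizontal distance between any of block0, block1, block2, block3 and bay0 below 0.008 m) or (horizontal distance between block4 and bay2 below 0.008 m and horizontal distance between any of block0, block1, block2, block3 and bay1 below 0.008 m) or (horizontal distance between block4 and bay3 below 0.008 m and horizontal distance between any of block0, block1, block2, block3 and bay2 below 0.008 m) or (horizontal distance between block4 and bay4 below 0.008 m and horizontal distance between any of block0, block1, block2, block3 and bay3 below 0.008 m)) and linear speed of each of block0, block1, block2, block3, block4, mallet below 0.02 m/s and distance between mallet and rest_spot below 0.02 m and angle between the x axis of mallet and the x axis of rest, either way round below 0.2 rad and angle between mallet's own z axis and vertical below 0.12 rad); the robot touches nothing.
It fails at once if the gripper or arm presses on a pin (over 3 N) (contact force between any of the fingers, the arm and pin0_c0 above 3 N or contact force between any of the fingers, the arm and pin1_c0 above 3 N or contact force between any of the fingers, the arm and pin2_c0 above 3 N or contact force between any of the fingers, the arm and pin3_c0 above 3 N or contact force between any of the fingers, the arm and pin4_c0 above 3 N).
It fails at once if the model or the jar is moved more than 20 mm (distance of any of model, jar from where it was at the start of the episode above 0.02 m).
Of block0, block1, block2, block3, block4 only 3 to 5 are there at a start; the rules pass over those that are not, and their reading is None.
At some moment in a run one of block0, block1, block2, block3, block4 may be knocked a few centimetres aside while the robot is not near it.
It also fails if it takes over 210 s, if anything falls off the work surface, if the arm or the gripper's body presses on something with over 40 N, if the wrist force passes 120 N, or if a joint passes its speed limit or range.

ROBOT

A 6-joint arm with a two-finger parallel gripper is mounted at the origin on the work surface. World frame = base frame: x ahead of the robot, y to its left, z up, the work surface at z = 0. Lengths are in mm, angles in rad, forces in N, time in s.
With the tool pointing down it reaches from about 250 to 800 mm from the base axis. Payload 3.9 kg.
Tool frame: the origin (TCP) lies at the very end of the fingers, on their centre line; the grasp point (between the pads) lies 19 mm behind it; z points along the fingers, x is the direction in which the jaws open and shut, and the axes are right-handed (so a half turn about z gives the same grasp; the last joint's range is limited). The gripper opens to 85 mm and grips with 20 to 120 N. Pads are 22 mm wide; open, the fingers measure 114 mm over their backs; the gripper's body (76 mm by 85 mm) begins 54 mm behind the grasp point. The pads swing forward as they close: fully open they stand 13 mm farther back than shut.
Start: joints at [1.196, 0.26, -0.138, 1.173, 0, 1.571], TCP at [192.19, 488.547, 231.304] pointing down, gripper open.
Joint ranges: [-2.78, 2.78], [-0.83, 1.72], [-1.28, 1.37], [-1.9, 2.12], [-1.57, 1.48], [-3.14, 3.14]. Speed limits (rad/s): [2.57, 2.57, 3.14, 3.14, 3.14, 3.14].

INTERFACE

Orientations are given as a unit quaternion [x, y, z, w].
In Python, from plant import arm, cams, job_done gives the robot as it stands.
- The arm moves only by the shell command python3 -m creep 'ROWS' [FORCE]. ROWS is a JSON object of lists of equal length, an entry for each row: "gripper": the gripper command: -1 is shut, 1 is fully open, values between are in proportion; "slide": the shift along the tool's x, y, z in cm, a list of three; "rotation": the turn, a rotation vector about the tool's x, y, z in rad, a list of three. In form: {"gripper": [gripper, ...], "slide": [[tx, ty, tz], ...], "rotation": [[ax, ay, az], ...]}. A call has 1 to 20 rows; each row is the pose to reach, as a shift and turn from the pose measured when the call began, along the tool's axes at that moment; what a row does not reach only later rows make up. A row lasts 1/12 s, in which the tool goes at most 41.7 mm and 7.16 degrees, less where a joint would pass 70% of its speed; a pose out of reach is approached as far as the arm can. A call with a gripper value outside its range is refused whole. The fingers move at their own pace and stop on an object; FORCE is the grip in N (left out, the last holds). Time passes only in rows, so rows that repeat a pose let the fingers close. It gives the time, the measured TCP pose, the force and the opening at its end, in the units of the state.
- arm.get_obs(): the state, without advancing time (a new reading comes with each control period).
- cams.snapshot(name): name is "scene" or "side" or "wrist"; returns a dict with "frame" (420x560x3 uint8, red, green, blue), "z_map" (420x560 float32, mm along the optical axis (not along the pixel's ray), 0 where there is no reading), "vertical_fov" (degrees; the focal length in pixels is half the picture's height over the tangent of half this angle, whatever the lens; pixels are square), "cx", "cy" (the principal point, pixels), "R" (3x3) and "t" (3): a world point X has camera coordinates R X + t. Camera axes: x right, y down, z forward; pixel columns grow to the right and rows downward; lengths in mm; the calibration is good to about 2 mm. A picture is of the moment at which its call begins.
- job_done(): hands the job in, once; it reports no verdict.
The state is a dict: "time": time; "qpos": joint angles; "qd": joint speeds; "joint_efforts": joint torques, N m; "tcp_pos": TCP position; "orientation": TCP orientation; "wrist_force": force on the tool from outside, world axes, zero at the start; "moment": the same for the moment, N m; "finger_gap": finger opening in mm.
Only numpy, scipy, OpenCV 4.12 (cv2) and the standard library are available. Lean on these libraries where they do the work, as an engineer would, in place of code of your own. Each camera call takes 0.05 s, during which the arm holds its last target. There are 200 camera calls.

## Working session

There is one attempt and no reset: what is moved stays moved. The work goes in short steps, Python scripts to look and compute and a shell command to move; the robot and the scene stay as the last step left them, time stands still between calls to the robot, and variables do not carry over. Pictures are saved under pics/ and viewed, about 12 in all and at most 16, crops included, and the job is handed in when it is done.

```bash
ls; mkdir -p pics
cat > h.py <<'E'
import numpy as np, cv2
from plant import arm, cams
from scipy.spatial.transform import Rotation as Ro
def snap(n,save=None):
    s=cams.snapshot(n)
    f=210/np.tan(np.radians(s['vertical_fov'])/2); s['f']=f
    if save: cv2.imwrite('pics/'+save,s['frame'][:,:,::-1])
    return s
def cloud(s):
    z=s['z_map'].astype(float); v,u=np.mgrid[:420,:560]
    P=np.stack([(u-s['cx'])/s['f']*z,(v-s['cy'])/s['f']*z,z],-1)
    W=(P-np.array(s['t']))@np.array(s['R']); W[z==0]=np.nan
    return W
def proj(s,X):
    c=np.array(s['R'])@np.array(X,float)+np.array(s['t']); return c[:2]/c[2]*s['f']+[s['cx'],s['cy']]
def obs():
    o=arm.get_obs(); 
    return o
def rel(target,R=None):
    "shift in tool axes (cm) to a world TCP target in mm"
    o=arm.get_obs(); Rt=Ro.from_quat(o['orientation'])
    return np.round(Rt.inv().apply(np.array(target)-o['tcp_pos'])/10,2)
E
python3 - <<'E'
from h import *
a=snap('scene','s0.png');b=snap('side','d0.png');c=snap('wrist','w0.png')
np.savez('c0.npz',s=cloud(a),d=cloud(b),sf=a['frame'],df=b['frame'])
cv2.imwrite('pics/all.png',cv2.resize(np.hstack([a['frame'],b['frame']])[:,:,::-1],None,fx=.7,fy=.7))
o=obs();print(o['time'],o['tcp_pos'],o['orientation'],o['finger_gap'],o['wrist_force'])
print(Ro.from_quat(o['orientation']).as_matrix().round(2))
for s in (a,b,c): print(s['f'],s['cx'],s['cy'],np.array(s['R']).round(2).tolist(),np.array(s['t']).round(),-np.array(s['R']).T@s['t'])
E
```

```text
pics
0.15 [191.9934792  488.05703325 230.65672286] [ 8.26459410e-01  5.62995776e-01 -6.42985657e-04  4.32732103e-04] 85.37158605246434 [-0.36143218  0.13644947 -0.41985285]
[[ 0.37  0.93 -0.  ]
 [ 0.93 -0.37 -0.  ]
 [-0.   -0.   -1.  ]]
389.89157819306723 281.6879438074613 211.30204943548057 [[-0.11, 0.99, 0.0], [0.66, 0.08, -0.75], [-0.74, -0.08, -0.66]] [  55. -311. 1411.] [1259.11545447   86.51765272  705.49752288]
420.04879961583356 291.0569216220737 210.24188503511377 [[-0.97, -0.23, 0.01], [-0.18, 0.73, -0.66], [0.14, -0.64, -0.75]] [542. 140. 959.] [417.18050357 637.66906227 807.93298493]
373.06778579949383 279.64633669305965 210.58994281782498 [[0.37, 0.93, -0.0], [0.89, -0.35, 0.28], [0.26, -0.1, -0.96]] [-525.  -36.  379.] [124.02180553 515.38626572 373.38369924]
```

View pics/s0.png

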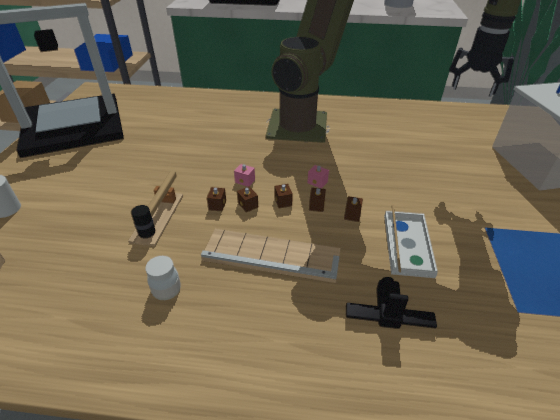

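View pics/d0.png

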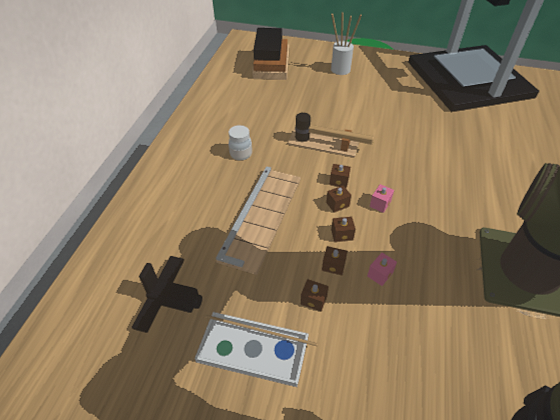

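Scene view: five dark blocks at (216,198), (248,198), (284,195), (317,198), (353,208); look-alikes are pink ones at (245,175) and (318,176). The mallet head is at (145,221) on its rest, the board is around (270,255), the jar at (163,278), the model at (390,305). The side view agrees. Next I measure positions from both depth views.

```bash
cat > meas.py <<'E'
from h import *
def blocks(W,F,verbose=True):
    "dark-wood blocks: cluster of non-pink points z 30..52 in the work area"
    F=F.astype(int); dark=(F.sum(2)<330)&(F[...,2]<F[...,0]*.85)
    m=(W[...,2]>22)&(W[...,2]<75)&(W[...,0]>200)&(W[...,0]<700)&(abs(W[...,1])<450)
    m=np.nan_to_num(m).astype(np.uint8)
    n,l,st,ce=cv2.connectedComponentsWithStats(m)
    out=[]
    for i in range(1,n):
        if st[i,4]<40: continue
        p=W[l==i]; c=F[l==i].mean(0)
        top=p[(p[:,2]>40)&(p[:,2]<48.5)] if 0 else p[(p[:,2]>np.percentile(p[:,2],50)-4)]
        r=cv2.minAreaRect(p[:,:2].astype(np.float32))
        out.append((ce[i].round(),st[i,4],p.mean(0).round(),np.percentile(p[:,2],[50,98]).round(),c.round(),np.round(r[0]),np.round(r[1]),round(r[2])))
    for o in out: print(*[x.tolist() if hasattr(x,'tolist') else x for x in o])
E
python3 - <<'E'
from meas import *
d=np.load('c0.npz')
for k in 'sd': print(k); blocks(d[k],d[k+'f'])
# check scene-vs-side bench heights
for k in 'sd':
    W=d[k].reshape(-1,3); q=W[(abs(W[:,0]-480)<30)&(abs(W[:,1])<300)]; print(np.nanpercentile(q[:,2],[10,30,50,90]))
E
```

```text
s
[244.0, 172.0] 252 [358.0, -125.0, 39.0] [42.0, 56.0] [134.0, 87.0, 103.0] [351.0, -127.0] [50.0, 46.0] 72
[318.0, 173.0] 253 [339.0, 88.0, 39.0] [42.0, 56.0] [103.0, 64.0, 77.0] [331.0, 89.0] [49.0, 45.0] 63
[156.0, 204.0] 830 [533.0, -321.0, 49.0] [51.0, 71.0] [85.0, 72.0, 54.0] [510.0, -327.0] [51.0, 230.0] 87
[283.0, 193.0] 269 [439.0, -2.0, 40.0] [42.0, 56.0] [72.0, 51.0, 37.0] [432.0, -3.0] [50.0, 41.0] 21
[216.0, 196.0] 282 [475.0, -179.0, 39.0] [42.0, 57.0] [69.0, 49.0, 35.0] [468.0, -181.0] [41.0, 53.0] 89
[247.0, 196.0] 284 [465.0, -96.0, 39.0] [42.0, 55.0] [68.0, 48.0, 34.0] [459.0, -98.0] [53.0, 41.0] 39
[317.0, 196.0] 256 [446.0, 91.0, 40.0] [43.0, 56.0] [51.0, 36.0, 27.0] [437.0, 91.0] [40.0, 53.0] 88
[353.0, 206.0] 273 [472.0, 187.0, 41.0] [43.0, 57.0] [54.0, 39.0, 28.0] [464.0, 188.0] [40.0, 51.0] 82
[396.0, 239.0] 165 [565.0, 290.0, 25.0] [25.0, 28.0] [126.0, 111.0, 86.0] [553.0, 290.0] [6.0, 232.0] 88
d
[332.0, 134.0] 821 [514.0, -317.0, 50.0] [52.0, 72.0] [115.0, 95.0, 69.0] [507.0, -324.0] [54.0, 222.0] 85
[340.0, 173.0] 298 [466.0, -174.0, 41.0] [44.0, 59.0] [8
[... 373 characters left out ...]
 445 [435.0, 98.0, 42.0] [44.0, 57.0] [66.0, 51.0, 39.0] [435.0, 92.0] [43.0, 48.0] 88
[222.0, 255.0] 47 [686.0, 138.0, 23.0] [23.0, 25.0] [96.0, 99.0, 99.0] [686.0, 138.0] [21.0, 26.0] 66
[383.0, 266.0] 471 [330.0, 95.0, 42.0] [44.0, 58.0] [114.0, 71.0, 84.0] [329.0, 89.0] [51.0, 40.0] 63
[314.0, 293.0] 529 [462.0, 194.0, 42.0] [44.0, 58.0] [69.0, 52.0, 40.0] [462.0, 189.0] [41.0, 48.0] 82
[197.0, 300.0] 67 [694.0, 261.0, 30.0] [30.0, 35.0] [38.0, 35.0, 32.0] [695.0, 258.0] [28.0, 10.0] 86
[262.0, 330.0] 358 [548.0, 292.0, 26.0] [26.0, 29.0] [146.0, 123.0, 93.0] [550.0, 291.0] [7.0, 231.0] 89
[-1.71235079 -0.56064175  0.62153863 42.27174708]
[-0.68342156  0.66001174  1.87689121 43.98398742]
```

Run:
```python
from meas import *
d=np.load('c0.npz')
for k in 'sd':
    W=d[k]; F=d[k+'f'].astype(int)
    for nm,lo,hi in (('board',8,26),):
        m=(W[...,2]>lo)&(W[...,2]<hi)&(W[...,0]>480)&(W[...,0]<720)&(W[...,1]>-230)&(W[...,1]<230)
        n,l,st,ce=cv2.connectedComponentsWithStats(np.nan_to_num(m).astype(np.uint8))
        i=1+np.argmax(st[1:,4]); p=W[l==i]
        print(k,nm,st[i],ce[i].round(), cv2.minAreaRect(p[:,:2].astype(np.float32)))
        f=p[p[:,2]>18.5 if k=='s' else p[:,2]>19]; print('fence',len(f),cv2.minAreaRect(f[:,:2].astype(np.float32)),np.median(f[:,2]),np.median(p[:,2]))
    # mallet
    m=(W[...,2]>22)&(W[...,0]>380)&(W[...,0]<640)&(W[...,1]>-400)&(W[...,1]<-240)
    n,l,st,ce=cv2.connectedComponentsWithStats(np.nan_to_num(m).astype(np.uint8)); i=1+np.argmax(st[1:,4]); p=W[l==i]
    h=p[p[:,2]>70]; print('head',len(h),cv2.minEnclosingCircle(h[:,:2].astype(np.float32)),np.percentile(h[:,2],[50,95]))
    q=p[(p[:,2]>50)&(p[:,2]<64)&(p[:,0]<h[:,0].mean()-40)]; v=cv2.fitLine(q[:,:2].astype(np.float32),cv2.DIST_HUBER,0,.01,.01).ravel(); print('handle',v,np.degrees(np.arctan2(v[1],v[0])),np.percentile(q[:,2],[10,50,90]),q[:,0].min(),q[:,0].max())
    b=W.reshape(-1,3); b=b[(b[:,2]>4.5)&(b[:,2]<12)&(b[:,0]>380)&(b[:,0]<640)&(b[:,1]>-400)&(b[:,1]<-240)]; print('base',cv2.minAreaRect(b[:,:2].astype(np.float32)))
    m=(W[...,2]>30)&(W[...,0]>580); n,l,st,ce=cv2.connectedComponentsWithStats(np.nan_to_num(m).astype(np.uint8))
    for i in range(1,n):
        if st[i,4]>200: p=W[l==i]; print('obj',ce[i].round(),p.min(0).round(),p.max(0).round())
```

```text
s board [ 201  229  139   52 4256] [273. 254.] ((633.9218139648438, -8.339828491210938), (319.987060546875, 104.03079986572266), 84.49235534667969)
fence 757 ((676.232666015625, -8.29827880859375), (62.43659591674805, 321.92779541015625), 3.8288042545318604) 20.577763827053804 11.996273644897684
head 237 ((603.0833129882812, -330.2900390625), 22.106332778930664) [82.65828013 85.14109902]
handle [ 9.9939215e-01 -3.4862135e-02  4.8654703e+02 -3.2261725e+02] -1.9978578 [51.99113245 54.94831112 56.56941273] 397.4200533232105 565.9240531497746
base ((536.5152587890625, -326.7151184082031), (71.15242004394531, 202.97018432617188), 86.55359649658203)
obj [142. 218.] [ 581. -351.   30.] [ 625. -307.   87.]
obj [161. 274.] [ 732. -255.   30.] [ 792. -194.   83.]
obj [391. 300.] [692. 234.  30.] [805. 279. 102.]
d board [ 216  167   85  106 4197] [259. 221.] ((633.0225830078125, -7.167022705078125), (322.5894775390625, 100.7911148071289), 84.548583984375)
fence 681 ((651.008056640625, -8.052200317382812), (320.6949462890625, 64.42952728271484), 84.93273162841797) 21.7237656300776 13.219858188218863
head 167 ((599.1290893554688, -327.6506042480469), 22.499675750732422) [83.68774562 86.72231935]
handle [ 9.9926174e-01 -3.8419098e-02  4.7965750e+02 -3.2056934e+02] -2.2017937 [51.49283982 55.55865277 58.16218942] 396.5722587592592 558.9383825425001
base ((509.5158996582031, -306.9243469238281), (104.84797668457031, 253.62045288085938), 88.02752685546875)
obj [28. 21.] [1689. -971.   30.] [1712. -438.  194.]
obj [270.  51.] [ 725. -818.   30.] [ 868. -607.  106.]
obj [303. 124.] [ 580. -349.   30.] [ 621. -306.   88.]
obj [240. 139.] [ 726. -252.   30.] [ 787. -192.   86.]
obj [167. 289.] [691. 236.  30.] [801. 281. 104.]
```

```bash
cat > calc.py <<'E'
import sys
from h import *
from scipy.spatial.transform import Rotation as Ro
def calc(x,y,z,az):
    o=arm.get_obs(); R0=Ro.from_quat(o['orientation']); c,s=np.cos(np.radians(az)),np.sin(np.radians(az))
    Rt=Ro.from_matrix(np.array([[c,s,0],[s,-c,0],[0,0,-1]]).astype(float))
    rv=(R0.inv()*Rt).as_rotvec(); sl=R0.inv().apply(np.array([x,y,z])-o['tcp_pos'])/10
    print('slide',sl.round(2).tolist(),'rot',rv.round(3).tolist(),'rows',max(np.linalg.norm(sl)/4.17,np.degrees(np.linalg.norm(rv))/7.16).round(1))
if __name__=='__main__':
    v=list(map(float,sys.argv[1:]))
    for i in range(0,len(v),4): calc(*v[i:i+4])
E
python3 calc.py 540 20 300 0
```

```text
slide [-30.83, 49.52, -6.89] rot [0.001, 0.001, 1.196] rows 14.1
```

```bash
python3 -m creep '{"gripper":[0.55,0.55,0.55,0.55,0.55,0.55,0.55,0.55,0.55,0.55,0.55,0.55,0.55,0.55,0.55,0.55,0.55,0.55],"slide":[[-30.8,49.5,-6.9],[-30.8,49.5,-6.9],[-30.8,49.5,-6.9],[-30.8,49.5,-6.9],[-30.8,49.5,-6.9],[-30.8,49.5,-6.9],[-30.8,49.5,-6.9],[-30.8,49.5,-6.9],[-30.8,49.5,-6.9],[-30.8,49.5,-6.9],[-30.8,49.5,-6.9],[-30.8,49.5,-6.9],[-30.8,49.5,-6.9],[-30.8,49.5,-6.9],[-30.8,49.5,-6.9],[-30.8,49.5,-6.9],[-30.8,49.5,-6.9],[-30.8,49.5,-6.9]],"rotation":[[0,0,1.196],[0,0,1.196],[0,0,1.196],[0,0,1.196],[0,0,1.196],[0,0,1.196],[0,0,1.196],[0,0,1.196],[0,0,1.196],[0,0,1.196],[0,0,1.196],[0,0,1.196],[0,0,1.196],[0,0,1.196],[0,0,1.196],[0,0,1.196],[0,0,1.196],[0,0,1.196]]}' 40
cat >> meas.py <<'E'
def board(W):
    m=(W[...,2]>7)&(W[...,2]<30)&(W[...,0]>480)&(W[...,0]<720)&(W[...,1]>-230)&(W[...,1]<230)
    n,l,st,ce=cv2.connectedComponentsWithStats(np.nan_to_num(m).astype(np.uint8))
    i=1+np.argmax(st[1:,4]); p=W[l==i]
    print('board',cv2.minAreaRect(p[:,:2].astype(np.float32)),np.percentile(p[:,2],[20,50,95]))
    return p
E
python3 - <<'E'
from meas import *
s=snap('wrist','w1.png'); W=cloud(s); blocks(W,s['frame']); p=board(W); np.savez('w1.npz',W=W)
f=p[p[:,2]>np.median(p[:,2])+5]; print(cv2.minAreaRect(f[:,:2].astype(np.float32)))
z=W[(abs(W[...,0]-380)<20)][:,2]; print(np.nanpercentile(z,[10,50,90])); print(obs()['tcp_pos'])
E
```

```text
time: 1.65
tcp_pos: [538.8, 21.3, 299.8]
orientation: [1.0, 0.001, -0.001, 0.0]
wrist_force: [0.6, -0.3, 0.1]
finger_gap: 66.3
[202.0, 11.0] 1234 [462.0, 176.0, 42.0] [44.0, 46.0] [110.0, 75.0, 51.0] [460.0, 181.0] [25.0, 48.0] 83
[81.0, 104.0] 2378 [332.0, 89.0, 42.0] [44.0, 58.0] [153.0, 96.0, 110.0] [328.0, 89.0] [48.0, 41.0] 63
[181.0, 102.0] 2029 [436.0, 92.0, 44.0] [44.0, 58.0] [85.0, 63.0, 46.0] [434.0, 92.0] [40.0, 49.0] 88
[183.0, 189.0] 1776 [431.0, 0.0, 43.0] [44.0, 58.0] [127.0, 93.0, 67.0] [429.0, -2.0] [49.0, 41.0] 21
[213.0, 266.0] 1430 [459.0, -92.0, 42.0] [44.0, 58.0] [119.0, 88.0, 64.0] [455.0, -97.0] [49.0, 41.0] 40
[124.0, 287.0] 1624 [352.0, -121.0, 42.0] [44.0, 58.0] [210.0, 138.0, 160.0] [348.0, -125.0] [49.0, 40.0] 71
[221.0, 327.0] 1469 [466.0, -175.0, 42.0] [44.0, 58.0] [115.0, 84.0, 62.0] [465.0, -181.0] [42.0, 48.0] 89
board ((631.750732421875, -7.247344970703125), (320.42529296875, 99.56494140625), 84.7288818359375) [11.48196695 12.29367165 21.45917718]
((651.9549560546875, 21.1607666015625), (260.1370544433594, 64.5469741821289), 84.7288818359375)
[-0.80486257  0.29470917  1.78744061]
[538.8101929   21.57525017 299.91625717]
```

View pics/w1.png

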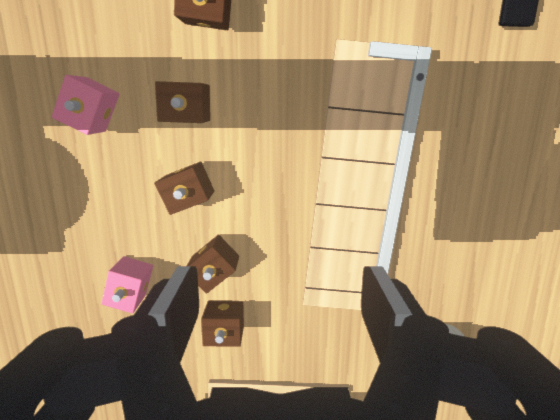

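Wrist view: cleat end at the top (398,50), five dark blocks at (203,5), (183,102), (185,189), (213,266), (222,325), pink decoys at (85,104) and (128,285). Heights and sizes check out (top 44, pin 58, board top 12, fence 21). I start with the left-most block, bound for bay 0.

```bash
python3 calc.py 461.3 188 100 -8 461.3 188 16 -8
```

```text
slide [-7.69, -16.68, 19.99] rot [0.001, 0.002, 0.141] rows 6.5
slide [-7.67, -16.69, 28.39] rot [0.001, 0.002, 0.141] rows 8.1
```

```bash
python3 -m creep '{"gripper":[0.55,0.55,0.55,0.55,0.55,0.55,0.55,0.55,0.55,0.55,0.55,0.55,0.55,-1,-1,-1,-1],"slide":[[-7.7,-16.7,20],[-7.7,-16.7,20],[-7.7,-16.7,20],[-7.7,-16.7,20],[-7.7,-16.7,20],[-7.7,-16.7,20],[-7.7,-16.7,20],[-7.7,-16.7,20],[-7.7,-16.7,20],[-7.7,-16.7,24],[-7.7,-16.7,27],[-7.7,-16.7,28.4],[-7.7,-16.7,28.4],[-7.7,-16.7,28.4],[-7.7,-16.7,28.4],[-7.7,-16.7,28.4],[-7.7,-16.7,28.4]],"rotation":[[0,0,0.14],[0,0,0.14],[0,0,0.14],[0,0,0.14],[0,0,0.14],[0,0,0.14],[0,0,0.14],[0,0,0.14],[0,0,0.14],[0,0,0.14],[0,0,0.14],[0,0,0.14],[0,0,0.14],[0,0,0.14],[0,0,0.14],[0,0,0.14],[0,0,0.14]]}' 40
python3 calc.py 461.3 188 100 -8   651.4 109.4 110 -5.3  651.4 109.4 29 -5.3  654.9 109.1 29 -5.3
```

```text
time: 3.12
tcp_pos: [463.0, 188.6, 17.8]
orientation: [0.998, -0.069, 0.001, -0.0]
wrist_force: [0.4, 0.2, 5.4]
finger_gap: 47.2
slide [-0.14, 0.08, -8.22] rot [-0.001, -0.002, 0.001] rows 2.0
slide [19.77, 5.24, -9.18] rot [-0.001, -0.002, -0.046] rows 5.4
slide [19.75, 5.25, -1.08] rot [-0.001, -0.002, -0.046] rows 4.9
slide [20.11, 5.23, -1.08] rot [-0.001, -0.002, -0.046] rows 5.0
```

```bash
python3 -m creep '{"gripper":[-1,-1,-1,-1,-1,-1,-1,-1,-1,-1,-1,-1,-1,-1,-1,-1,-1],"slide":[[0,0,-4],[0,0,-8.2],[0,0,-8.2],[4,1,-9.2],[8,2.1,-9.2],[12,3.2,-9.2],[16,4.3,-9.2],[19.7,5.2,-9.2],[19.75,5.25,-9.2],[19.75,5.25,-9.2],[19.75,5.25,-6],[19.75,5.25,-3],[19.75,5.25,-1.6],[19.75,5.25,-1.2],[19.75,5.25,-1.2],[19.75,5.25,-1.2],[19.75,5.25,-1.2]],"rotation":[[0,0,0],[0,0,0],[0,0,0],[0,0,-0.046],[0,0,-0.046],[0,0,-0.046],[0,0,-0.046],[0,0,-0.046],[0,0,-0.046],[0,0,-0.046],[0,0,-0.046],[0,0,-0.046],[0,0,-0.046],[0,0,-0.046],[0,0,-0.046],[0,0,-0.046],[0,0,-0.046]]}'
python3 calc.py 651.4 109.4 30 -5.3  655 109.1 30 -5.3
```

```text
time: 4.53
tcp_pos: [650.8, 109.9, 30.9]
orientation: [0.999, -0.046, 0.001, -0.0]
wrist_force: [-0.1, 0.5, -1.1]
finger_gap: 47.2
slide [0.06, 0.05, 0.09] rot [-0.001, -0.003, 0.001] rows 0.0
slide [0.42, 0.05, 0.09] rot [-0.001, -0.003, 0.001] rows 0.1
```

```bash
python3 -m creep '{"gripper":[-1,-1,-1,-1,-1],"slide":[[0,0.05,0.1],[0.15,0.05,0.15],[0.3,0.05,0.15],[0.4,0.05,0.15],[0.4,0.05,0.15]],"rotation":[[0,0,0],[0,0,0],[0,0,0],[0,0,0],[0,0,0]]}'
```

```text
time: 4.95
tcp_pos: [655.0, 109.1, 29.4]
orientation: [0.999, -0.046, 0.001, -0.0]
wrist_force: [0.8, -0.2, 0.6]
finger_gap: 47.5
```

```bash
python3 -m creep '{"gripper":[-1,-1,-1,-1],"slide":[[0.15,0,0],[0.3,0,0],[0.3,0,0],[0.3,0,0]],"rotation":[[0,0,0],[0,0,0],[0,0,0],[0,0,0]]}'
```

```text
time: 5.28
tcp_pos: [655.2, 109.0, 29.4]
orientation: [0.999, -0.046, -0.001, -0.001]
wrist_force: [-7.0, 1.7, 5.1]
finger_gap: 47.1
```

```bash
python3 calc.py 655 109 115 -5.3  435.5 92 100 -2  435.5 92 16 -2
```

```text
slide [-0.04, -0.0, -8.56] rot [-0.001, 0.003, 0.001] rows 2.1
slide [-21.74, 3.69, -7.0] rot [-0.001, 0.003, -0.056] rows 5.5
slide [-21.72, 3.7, 1.4] rot [-0.001, 0.003, -0.056] rows 5.3
```

```bash
python3 -m creep '{"gripper":[0.55,0.55,0.55,0.55,0.55,0.55,0.55,0.55,0.55,0.55,0.55,0.55,0.55,0.55,0.55,0.55,-1,-1,-1,-1],"slide":[[-0.1,0,0],[-0.1,0,0],[-0.1,0,0],[-0.1,0,-4],[-0.1,0,-8.5],[-4,0.7,-7.5],[-8,1.4,-7],[-12,2.1,-7],[-16,2.8,-7],[-20,3.5,-7],[-21.7,3.7,-7],[-21.7,3.7,-7],[-21.7,3.7,-3],[-21.7,3.7,0],[-21.7,3.7,1.5],[-21.7,3.7,1.5],[-21.7,3.7,1.5],[-21.7,3.7,1.5],[-21.7,3.7,1.5],[-21.7,3.7,1.5]],"rotation":[[0,0,0],[0,0,0],[0,0,0],[0,0,0],[0,0,0],[0,0,-0.056],[0,0,-0.056],[0,0,-0.056],[0,0,-0.056],[0,0,-0.056],[0,0,-0.056],[0,0,-0.056],[0,0,-0.056],[0,0,-0.056],[0,0,-0.056],[0,0,-0.056],[0,0,-0.056],[0,0,-0.056],[0,0,-0.056],[0,0,-0.056]]}'
python3 calc.py 647.5 53.6 115 -5.3  647.5 53.6 29 -5.3  653 53.2 29 -5.3
```

```text
time: 6.95
tcp_pos: [437.3, 92.3, 16.1]
orientation: [1.0, -0.018, 0.0, -0.001]
wrist_force: [-0.2, 0.4, -1.2]
finger_gap: 47.4
slide [21.15, 3.1, -9.89] rot [-0.002, -0.0, 0.057] rows 5.6
slide [21.14, 3.12, -1.29] rot [-0.002, -0.0, 0.057] rows 5.1
slide [21.69, 3.14, -1.29] rot [-0.002, -0.0, 0.057] rows 5.3
```

```bash
python3 -m creep '{"gripper":[-1,-1,-1,-1,-1,-1,-1,-1,-1,-1,-1,-1,-1,-1,-1,-1,-1,-1,-1],"slide":[[0,0,-4],[0,0,-8],[0.5,0.1,-9.9],[4,0.7,-9.9],[8,1.3,-9.9],[12,1.9,-9.9],[16,2.5,-9.9],[20,3,-9.9],[21.15,3.1,-9.9],[21.15,3.1,-9.9],[21.15,3.1,-6],[21.15,3.1,-3],[21.15,3.1,-1.6],[21.15,3.1,-1.1],[21.15,3.1,-1.1],[21.3,3.1,-1.1],[21.5,3.1,-1.1],[21.7,3.1,-1.1],[21.7,3.1,-1.1]],"rotation":[[0,0,0],[0,0,0],[0,0,0.057],[0,0,0.057],[0,0,0.057],[0,0,0.057],[0,0,0.057],[0,0,0.057],[0,0,0.057],[0,0,0.057],[0,0,0.057],[0,0,0.057],[0,0,0.057],[0,0,0.057],[0,0,0.057],[0,0,0.057],[0,0,0.057],[0,0,0.057],[0,0,0.057]]}'
python3 calc.py 650 53.4 115 -5.3  430.5 -2 100 20.5  430.5 -2 16 20.5
```

```text
time: 8.53
tcp_pos: [650.0, 53.9, 27.2]
orientation: [0.999, -0.046, -0.003, -0.001]
wrist_force: [-6.9, 0.7, 4.4]
finger_gap: 47.4
slide [-0.04, 0.04, -8.78] rot [-0.002, 0.005, 0.0] rows 2.1
slide [-21.38, 7.58, -7.18] rot [-0.003, 0.005, -0.45] rows 5.7
slide [-21.33, 7.59, 1.22] rot [-0.003, 0.005, -0.45] rows 5.4
```

```bash
python3 -m creep '{"gripper":[0.55,0.55,0.55,0.55,0.55,0.55,0.55,0.55,0.55,0.55,0.55,0.55,0.55,0.55,0.55,0.55,-1,-1,-1,-1],"slide":[[-0.1,0,0],[-0.1,0,0],[-0.1,0,0],[-0.1,0,-4],[-0.1,0,-8.7],[-4,1.4,-7.7],[-8,2.8,-7.2],[-12,4.2,-7.2],[-16,5.6,-7.2],[-20,7,-7.2],[-21.3,7.6,-7.2],[-21.3,7.6,-7.2],[-21.3,7.6,-3],[-21.3,7.6,0],[-21.3,7.6,1.3],[-21.3,7.6,1.3],[-21.3,7.6,1.3],[-21.3,7.6,1.3],[-21.3,7.6,1.3],[-21.3,7.6,1.3]],"rotation":[[0,0,0],[0,0,0],[0,0,0],[0,0,0],[0,0,0],[0,0,-0.1],[0,0,-0.2],[0,0,-0.3],[0,0,-0.4],[0,0,-0.45],[0,0,-0.45],[0,0,-0.45],[0,0,-0.45],[0,0,-0.45],[0,0,-0.45],[0,0,-0.45],[0,0,-0.45],[0,0,-0.45],[0,0,-0.45],[0,0,-0.45]]}'
python3 calc.py 642.3 -2.2 115 -5.3  642.3 -2.2 28 -5.3  647.8 -2.6 28 -5.3
```

```text
time: 10.2
tcp_pos: [432.5, -2.1, 16.3]
orientation: [0.984, 0.178, -0.001, -0.001]
wrist_force: [-0.0, 0.3, -0.9]
finger_gap: 47.3
slide [19.64, 7.33, -9.91] rot [-0.003, 0.002, 0.45] rows 5.6
slide [19.65, 7.36, -1.21] rot [-0.003, 0.002, 0.45] rows 5.0
slide [20.15, 7.59, -1.22] rot [-0.003, 0.002, 0.45] rows 5.2
```

```bash
python3 -m creep '{"gripper":[-1,-1,-1,-1,-1,-1,-1,-1,-1,-1,-1,-1,-1,-1,-1,-1,-1,-1,-1],"slide":[[0,0,-4],[0,0,-8],[0.5,0.1,-9.9],[4,1.5,-9.9],[8,3,-9.9],[12,4.5,-9.9],[16,6,-9.9],[19,7.1,-9.9],[19.65,7.35,-9.9],[19.65,7.35,-9.9],[19.65,7.35,-6],[19.65,7.35,-3],[19.65,7.35,-1.6],[19.65,7.35,-1.1],[19.65,7.35,-1.1],[19.8,7.4,-1.1],[20,7.5,-1.1],[20.15,7.6,-1.1],[20.15,7.6,-1.1]],"rotation":[[0,0,0],[0,0,0],[0,0,0.1],[0,0,0.2],[0,0,0.3],[0,0,0.4],[0,0,0.45],[0,0,0.45],[0,0,0.45],[0,0,0.45],[0,0,0.45],[0,0,0.45],[0,0,0.45],[0,0,0.45],[0,0,0.45],[0,0,0.45],[0,0,0.45],[0,0,0.45],[0,0,0.45]]}'
python3 calc.py 644.8 -2.4 115 -5.3  456.5 -97 100 39.5  456.5 -97 16 39.5
```

```text
time: 11.78
tcp_pos: [644.6, -2.2, 27.2]
orientation: [0.999, -0.046, -0.004, -0.002]
wrist_force: [-6.5, 1.1, 6.7]
finger_gap: 47.3
slide [-0.05, -0.01, -8.78] rot [-0.003, 0.008, 0.001] rows 2.1
slide [-17.92, 11.15, -7.17] rot [-0.006, 0.007, -0.781] rows 6.3
slide [-17.85, 11.17, 1.23] rot [-0.006, 0.007, -0.781] rows 6.3
```

```bash
python3 -m creep '{"gripper":[0.55,0.55,0.55,0.55,0.55,0.55,0.55,0.55,0.55,0.55,0.55,0.55,0.55,0.55,0.55,0.55,-1,-1,-1,-1],"slide":[[-0.1,0,0],[-0.1,0,0],[-0.1,0,0],[-0.1,0,-4],[-0.1,0,-8.7],[-3.5,2.1,-7.7],[-7,4.2,-7.2],[-10.5,6.3,-7.2],[-14,8.4,-7.2],[-17.9,11.15,-7.2],[-17.9,11.15,-7.2],[-17.9,11.15,-7.2],[-17.9,11.15,-3],[-17.9,11.15,0],[-17.9,11.15,1.3],[-17.9,11.15,1.3],[-17.9,11.15,1.3],[-17.9,11.15,1.3],[-17.9,11.15,1.3],[-17.9,11.15,1.3]],"rotation":[[0,0,0],[0,0,0],[0,0,0],[0,0,0],[0,0,-0.1],[0,0,-0.22],[0,0,-0.34],[0,0,-0.46],[0,0,-0.58],[0,0,-0.7],[0,0,-0.78],[0,0,-0.78],[0,0,-0.78],[0,0,-0.78],[0,0,-0.78],[0,0,-0.78],[0,0,-0.78],[0,0,-0.78],[0,0,-0.78],[0,0,-0.78]]}'
python3 calc.py 637.1 -58 115 -5.3  637.1 -58 28 -5.3  642.6 -58.4 28 -5.3
```

```text
time: 13.45
tcp_pos: [457.7, -96.9, 16.5]
orientation: [0.941, 0.337, -0.002, -0.002]
wrist_force: [0.0, -0.1, -1.1]
finger_gap: 47.5
slide [16.31, 8.33, -9.93] rot [-0.004, 0.004, 0.78] rows 6.2
slide [16.33, 8.38, -1.23] rot [-0.004, 0.004, 0.78] rows 6.2
slide [16.73, 8.76, -1.23] rot [-0.004, 0.004, 0.78] rows 6.2
```

```bash
python3 -m creep '{"gripper":[-1,-1,-1,-1,-1,-1,-1,-1,-1,-1,-1,-1,-1,-1,-1,-1,-1,-1,-1],"slide":[[0,0,-4],[0,0,-8],[0.5,0.1,-9.9],[4,1.5,-9.9],[8,3.5,-9.9],[12,6,-9.9],[15,7.5,-9.9],[16.3,8.35,-9.9],[16.3,8.35,-9.9],[16.3,8.35,-9.9],[16.3,8.35,-6],[16.3,8.35,-3],[16.3,8.35,-1.6],[16.3,8.35,-1.1],[16.3,8.35,-1.1],[16.45,8.5,-1.1],[16.6,8.65,-1.1],[16.75,8.75,-1.1],[16.75,8.75,-1.1]],"rotation":[[0,0,0],[0,0,0.1],[0,0,0.22],[0,0,0.34],[0,0,0.46],[0,0,0.58],[0,0,0.7],[0,0,0.78],[0,0,0.78],[0,0,0.78],[0,0,0.78],[0,0,0.78],[0,0,0.78],[0,0,0.78],[0,0,0.78],[0,0,0.78],[0,0,0.78],[0,0,0.78],[0,0,0.78]]}'
python3 calc.py 639.6 -58.2 115 -5.3  466.3 -181 100 0  466.3 -181 16 0
```

```text
time: 15.03
tcp_pos: [639.3, -58.6, 27.3]
orientation: [0.999, -0.046, -0.005, -0.001]
wrist_force: [-7.8, -0.0, 8.0]
finger_gap: 47.0
slide [-0.07, -0.06, -8.77] rot [-0.001, 0.011, 0.0] rows 2.1
slide [-16.18, 13.77, -7.11] rot [-0.002, 0.01, -0.092] rows 5.4
slide [-16.09, 13.78, 1.29] rot [-0.002, 0.01, -0.092] rows 5.1
```

```bash
python3 -m creep '{"gripper":[0.55,0.55,0.55,0.55,0.55,0.55,0.55,0.55,0.55,0.55,0.55,0.55],"slide":[[-0.1,0,0],[-0.1,0,0],[-0.1,0,0],[-0.1,0,-4],[-0.1,0,-8.7],[-3.5,2.5,-7.7],[-7,5.5,-7.2],[-10.5,8.5,-7.2],[-14,11.5,-7.2],[-16.2,13.8,-7.2],[-16.2,13.8,-7.2],[-16.2,13.8,-7.2]],"rotation":[[0,0,0],[0,0,0],[0,0,0],[0,0,0],[0,0,0],[0,0,-0.09],[0,0,-0.09],[0,0,-0.09],[0,0,-0.09],[0,0,-0.09],[0,0,-0.09],[0,0,-0.09]]}'
python3 - <<'E'
from meas import *
s=snap('side','d1.png'); blocks(cloud(s),s['frame'])
E
python3 calc.py 466.3 -181 16 0
```

```text
time: 16.03
tcp_pos: [464.5, -182.5, 101.2]
orientation: [1.0, -0.003, -0.005, -0.001]
wrist_force: [1.1, -0.3, 0.2]
finger_gap: 66.1
[306.0, 130.0] 285 [590.0, -316.0, 50.0] [52.0, 74.0] [77.0, 67.0, 54.0] [587.0, -322.0] [63.0, 25.0] 16
[345.0, 138.0] 207 [473.0, -312.0, 46.0] [47.0, 58.0] [119.0, 94.0, 66.0] [473.0, -312.0] [31.0, 73.0] 89
[340.0, 173.0] 300 [466.0, -174.0, 41.0] [43.0, 58.0] [88.0, 66.0, 49.0] [466.0, -180.0] [45.0, 48.0] 90
[250.0, 219.0] 1845 [646.0, 40.0, 50.0] [55.0, 69.0] [79.0, 60.0, 46.0] [651.0, 2.0] [262.0, 62.0] 85
[383.0, 196.0] 336 [350.0, -118.0, 41.0] [44.0, 58.0] [169.0, 103.0, 123.0] [349.0, -125.0] [51.0, 40.0] 71
[383.0, 266.0] 474 [330.0, 95.0, 42.0] [44.0, 59.0] [117.0, 74.0, 85.0] [329.0, 89.0] [50.0, 40.0] 63
[197.0, 301.0] 69 [694.0, 262.0, 29.0] [30.0, 35.0] [50.0, 45.0, 43.0] [695.0, 261.0] [25.0, 10.0] 88
[262.0, 330.0] 358 [549.0, 292.0, 26.0] [26.0, 29.0] [157.0, 133.0, 99.0] [551.0, 291.0] [11.0, 230.0] 87
slide [0.06, -0.08, 8.53] rot [-0.002, 0.008, -0.004] rows 2.0
```

Block A is where it was; grasp it.

```bash
python3 -m creep '{"gripper":[0.55,0.55,0.55,0.55,-1,-1,-1,-1],"slide":[[0.1,-0.1,4],[0.1,-0.1,7],[0.1,-0.1,8.5],[0.1,-0.1,8.5],[0.1,-0.1,8.5],[0.1,-0.1,8.5],[0.1,-0.1,8.5],[0.1,-0.1,8.5]],"rotation":[[0,0.008,0],[0,0.008,0],[0,0.008,0],[0,0.008,0],[0,0.008,0],[0,0.008,0],[0,0.008,0],[0,0.008,0]]}'
python3 calc.py 632 -113.8 115 -5.3  632 -113.8 28 -5.3  637.5 -114.2 28 -5.3
```

```text
time: 16.75
tcp_pos: [468.4, -181.1, 17.5]
orientation: [1.0, -0.002, 0.001, -0.001]
wrist_force: [0.1, 1.0, -0.9]
finger_gap: 47.3
slide [16.36, -6.8, -9.7] rot [-0.001, -0.002, 0.089] rows 4.8
slide [16.34, -6.79, -1.0] rot [-0.001, -0.002, 0.089] rows 4.3
slide [16.89, -6.75, -1.0] rot [-0.001, -0.002, 0.089] rows 4.4
```

```bash
python3 -m creep '{"gripper":[-1,-1,-1,-1,-1,-1,-1,-1,-1,-1,-1,-1,-1,-1,-1,-1,-1,-1],"slide":[[0,0,-4],[0,0,-8],[0.5,-0.1,-9.9],[4,-1.5,-9.9],[8,-3.3,-9.9],[12,-5,-9.9],[16,-6.6,-9.9],[16.35,-6.8,-9.9],[16.35,-6.8,-9.9],[16.35,-6.8,-6],[16.35,-6.8,-3],[16.35,-6.8,-1.6],[16.35,-6.8,-1.1],[16.35,-6.8,-1.1],[16.5,-6.8,-1.1],[16.7,-6.75,-1.1],[16.9,-6.75,-1.1],[16.9,-6.75,-1.1]],"rotation":[[0,0,0],[0,0,0.09],[0,0,0.09],[0,0,0.09],[0,0,0.09],[0,0,0.09],[0,0,0.09],[0,0,0.09],[0,0,0.09],[0,0,0.09],[0,0,0.09],[0,0,0.09],[0,0,0.09],[0,0,0.09],[0,0,0.09],[0,0,0.09],[0,0,0.09],[0,0,0.09]]}'
python3 calc.py 634.5 -114 160 -5.3  480 -80 300 -5
```

```text
time: 18.25
tcp_pos: [634.2, -114.5, 28.9]
orientation: [0.999, -0.047, -0.002, -0.001]
wrist_force: [-7.3, -1.1, 2.4]
finger_gap: 46.9
slide [-0.02, -0.06, -13.11] rot [-0.001, 0.004, -0.002] rows 3.1
slide [-15.78, -2.0, -27.05] rot [-0.001, 0.004, -0.007] rows 7.5
```

```bash
python3 -m creep '{"gripper":[0.55,0.55,0.55,0.55,0.55,0.55,0.55,0.55,0.55,0.55,0.55,0.55,0.55,0.55,0.55],"slide":[[-0.1,0,0],[-0.1,0,0],[-0.1,0,0],[-0.1,0,-4],[-0.1,0,-8.5],[-1,-1,-12],[-3,-3,-15],[-6,-6,-18],[-9,-9,-21],[-12,-12,-24],[-12.6,-12.3,-27],[-12.6,-12.3,-27],[-12.6,-12.3,-27],[-12.6,-12.3,-27],[-12.6,-12.3,-27]],"rotation":[[0,0,0],[0,0,0],[0,0,0],[0,0,0],[0,0,0],[0,0,0],[0,0,0],[0,0,0],[0,0,0],[0,0,0],[0,0,0],[0,0,0],[0,0,0],[0,0,0],[0,0,0]]}'
cat > row.py <<'E'
from meas import *
import sys
C=np.array([633.2,-7.5]);a=np.radians(-5.35);X=np.array([np.cos(a),np.sin(a)]);Y=np.array([-X[1],X[0]])
for n in sys.argv[2:]:
    s=snap(n,f'{sys.argv[1]}_{n}.png');W=cloud(s);q=W[...,:2]-C;b=np.stack([q@X,q@Y],-1)
    for i,y in enumerate([118,62,6,-50,-106]):
        m=(abs(b[...,1]-y)<29)&(abs(b[...,0]-11)<50)&(W[...,2]>50)&(W[...,2]<60)
        p=b[m]; pin=W[(abs(b[...,1]-y)<20)&(abs(b[...,0]-11)<20)][:,2]
        if len(p)<20: print(n,i,'none');continue
        r=cv2.minAreaRect(p.astype(np.float32)); print(n,i,len(p),np.round(np.array(r[0])-[11,y],1),np.round(r[1],1),round(r[2],1),'pin',np.nanmax(pin).round(1))
E
python3 row.py r1 wrist scene side
```

```text
time: 19.5
tcp_pos: [521.7, 19.3, 298.7]
orientation: [0.999, -0.047, -0.002, -0.0]
wrist_force: [0.5, 0.5, 0.0]
finger_gap: 66.4
wrist 0 2133 [-1.3  0.9] [48.1 40.2] 0.0 pin 72.0
wrist 1 1826 [-0.8  0.7] [48.8 39.6] 0.1 pin 71.6
wrist 2 1645 [-1.1  1.4] [39.5 48.3] 89.9 pin 72.1
wrist 3 1504 [-1.2  0.2] [41.  48.7] 89.8 pin 71.4
wrist 4 533 [ 5.1 13.1] [26.2 56.2] 58.5 pin 60.3
scene 0 285 [1.8 0. ] [39.6 49.6] 89.9 pin 71.3
scene 1 281 [ 1.  -0.1] [50.3 40.1] 1.3 pin 72.0
scene 2 271 [1.2 0.5] [50.8 40.1] 0.4 pin 73.1
scene 3 260 [ 0.1 -0.2] [51.2 39.8] 0.2 pin 70.6
scene 4 257 [ 0.6 -1.8] [41.1 50.4] 88.6 pin 71.7
side 0 322 [-0.1  0.3] [42.2 49. ] 89.0 pin 72.6
side 1 289 [-0.4  0.3] [47.6 43.9] 0.7 pin 72.7
side 2 264 [-0.3  1.6] [43.3 47.8] 89.1 pin 72.0
side 3 233 [-0.4  0.9] [42.1 50.2] 86.7 pin 72.7
side 4 209 [-0.2 -0.8] [48.  43.3] 0.1 pin 74.6
```

View pics/r1_wrist.png

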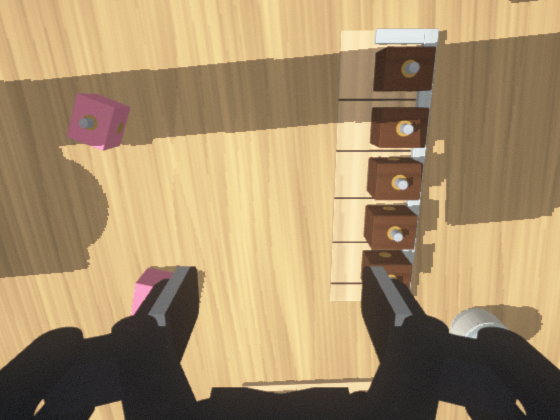

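Row is in line, all pins up (71 mm), end blocks included in the scene view. Now the mallet.

```bash
python3 -c "
from h import *
print(np.round(obs()['qpos'],3))"; python3 calc.py 520 -325 230 -93 520 -325 230 87
```

```text
[3.600e-02 2.400e-01 7.000e-03 1.344e+00 1.000e-03 1.702e+00]
slide [3.2, 34.25, 6.74] rot [0.005, 0.005, 1.528] rows 12.2
slide [3.2, 34.25, 6.74] rot [-0.006, 0.005, -1.614] rows 12.9
```

```bash
python3 calc.py 570 -325 230 87; python3 -m creep '{"gripper":[0.55,0.55,0.55,0.55,0.55,0.55,0.55,0.55,0.55,0.55,0.55,0.55,0.55,0.55,0.55,0.55,0.55],"slide":[[8.2,33.8,6.8],[8.2,33.8,6.8],[8.2,33.8,6.8],[8.2,33.8,6.8],[8.2,33.8,6.8],[8.2,33.8,6.8],[8.2,33.8,6.8],[8.2,33.8,6.8],[8.2,33.8,6.8],[8.2,33.8,6.8],[8.2,33.8,6.8],[8.2,33.8,6.8],[8.2,33.8,6.8],[8.2,33.8,6.8],[8.2,33.8,6.8],[8.2,33.8,6.8],[8.2,33.8,6.8]],"rotation":[[0,0,-1.61],[0,0,-1.61],[0,0,-1.61],[0,0,-1.61],[0,0,-1.61],[0,0,-1.61],[0,0,-1.61],[0,0,-1.61],[0,0,-1.61],[0,0,-1.61],[0,0,-1.61],[0,0,-1.61],[0,0,-1.61],[0,0,-1.61],[0,0,-1.61],[0,0,-1.61],[0,0,-1.61]]}'
cat > mal.py <<'E'
from meas import *
import sys
for k in sys.argv[2:]:
    s=snap(k,f'{sys.argv[1]}_{k}.png');W=cloud(s)
    m=(W[...,2]>22)&(W[...,0]>370)&(W[...,0]<650)&(W[...,1]>-400)&(W[...,1]<-240)&(W[...,2]<92)
    p=W[m]; h=p[p[:,2]>76]; print(k,'head',len(h),np.round(cv2.minAreaRect(h[:,:2].astype(np.float32))[0],1),cv2.minEnclosingCircle(h[:,:2].astype(np.float32)),np.percentile(h[:,2],[50,95]).round(1))
    q=p[(p[:,2]>50)&(p[:,2]<64)&(p[:,0]<h[:,0].mean()-30)]; v=cv2.fitLine(q[:,:2].astype(np.float32),cv2.DIST_HUBER,0,.01,.01).ravel(); print(' handle',v.round(3),np.degrees(np.arctan(v[1]/v[0])).round(1),np.percentile(q[:,2],[10,50,90]).round(1),q[:,0].min().round())
    b=W.reshape(-1,3); b=b[(b[:,2]>5)&(b[:,2]<12)&(b[:,0]>420)&(b[:,0]<640)&(b[:,1]>-380)&(b[:,1]<-280)]; print(' base',cv2.minAreaRect(b[:,:2].astype(np.float32)))
E
python3 mal.py m1 wrist scene side; python3 calc.py 570 -325 230 87
```

```text
slide [8.18, 33.77, 6.71] rot [-0.006, 0.005, -1.614] rows 12.9
time: 21.07
tcp_pos: [569.9, -325.5, 228.2]
orientation: [0.727, 0.686, -0.002, -0.003]
wrist_force: [0.0, 0.1, 0.3]
finger_gap: 66.4
wrist head 2142 [ 599.4 -330.4] ((599.39794921875, -330.38958740234375), 21.96269416809082) [84.  85.2]
 handle [ 9.99000e-01 -4.50000e-02  4.90567e+02 -3.25525e+02] -2.6 [54.2 55.9 56.9] 422.0
 base ((534.6742553710938, -327.5181884765625), (70.09014129638672, 200.05484008789062), 87.43187713623047)
scene head 206 [ 602.4 -330.1] ((602.8214721679688, -330.7659912109375), 23.12461280822754) [82.8 85.1]
 handle [ 1.00000e+00 -2.90000e-02  4.89489e+02 -3.22965e+02] -1.7 [52.  54.7 56.5] 400.0
 base ((537.4246826171875, -326.3876647949219), (71.20104217529297, 201.75491333007812), 86.89080810546875)
side head 142 [ 600.9 -328.4] ((600.05859375, -329.7056579589844), 23.10514259338379) [83.9 86.7]
 handle [ 9.99000e-01 -3.80000e-02  4.84581e+02 -3.20485e+02] -2.2 [51.8 56.  58.2] 396.0
 base ((536.1535034179688, -323.57232666015625), (72.02749633789062, 201.12255859375), 86.55997467041016)
slide [0.03, -0.01, -0.12] rot [-0.007, -0.001, -0.004] rows 0.1
```

View pics/m1_wrist.png

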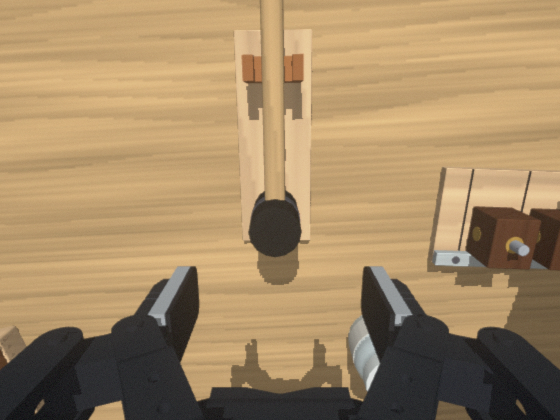

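Mallet head at (275,225) upright on its rest, handle up the image through the saddle (275,70); nothing near the grip point. Gripping it.

```bash
python3 calc.py 555.5 -328.2 100 87.4 555.5 -328.2 26 87.4; python3 -m creep '{"gripper":[-0.2,-0.2,-0.2,-0.2,-0.2,-0.2,-0.2],"slide":[[-0.2,-1.4,4],[-0.2,-1.4,8],[-0.2,-1.4,12],[-0.2,-1.4,12.8],[-0.2,-1.4,12.8],[-0.2,-1.4,12.8],[-0.2,-1.4,12.8]],"rotation":[[-0.005,0,-0.01],[-0.005,0,-0.01],[-0.005,0,-0.01],[-0.005,0,-0.01],[-0.005,0,-0.01],[-0.005,0,-0.01],[-0.005,0,-0.01]]}' 120; python3 calc.py 555.5 -328.2 26 87.4
```

```text
slide [-0.38, -1.35, 12.89] rot [-0.007, -0.001, -0.011] rows 3.1
slide [-0.38, -1.3, 20.29] rot [-0.007, -0.001, -0.011] rows 4.9
time: 21.8
tcp_pos: [557.3, -327.6, 103.9]
orientation: [0.723, 0.69, 0.0, 0.002]
wrist_force: [1.0, -1.1, 1.0]
finger_gap: 33.9
slide [-0.06, -0.2, 7.79] rot [0.003, 0.002, -0.001] rows 1.9
```

```bash
python3 -m creep '{"gripper":[-0.2,-0.2,-0.2,-0.2,-1,-1,-1,-1,-1],"slide":[[-0.05,-0.2,3],[-0.05,-0.2,6],[-0.05,-0.2,7.8],[-0.05,-0.2,7.8],[-0.05,-0.2,7.8],[-0.05,-0.2,7.8],[-0.05,-0.2,7.8],[-0.05,-0.2,7.8],[-0.05,-0.2,7.8]],"rotation":[[0,0,0],[0,0,0],[0,0,0],[0,0,0],[0,0,0],[0,0,0],[0,0,0],[0,0,0],[0,0,0]]}' 120; python3 -c "
from h import *
o=obs();print(o['tcp_pos'],o['orientation'],o['moment'])"
```

```text
time: 22.55
tcp_pos: [557.3, -329.2, 28.5]
orientation: [0.723, 0.69, 0.001, 0.004]
wrist_force: [-0.8, -0.1, 6.7]
finger_gap: 16.3
[ 557.30094091 -329.18386589   28.47461548] [0.72341437 0.69040313 0.0009876  0.00376624] [ 0.08864776  0.16999698 -0.03472655]
```

```bash
python3 -m creep '{"gripper":[-1,-1,-1,-1,-1,-1],"slide":[[0,0,-2],[0,0,-5],[0,0,-9],[0,0,-10],[0,0,-10],[0,0,-10]],"rotation":[[0,0,0],[0,0,0],[0,0,0],[0,0,0],[0,0,0],[0,0,0]]}'
python3 - <<'E'
from meas import *
s=snap('side','l1.png');W=cloud(s)
m=(W[...,2]>100)&(W[...,0]>380)&(W[...,0]<545)&(W[...,1]>-345)&(W[...,1]<-305)&(W[...,2]<190)
p=W[m];print(len(p));k=(p[:,2]<170);q=p[k];
for a in range(390,545,25):
    z=q[(q[:,0]>a)&(q[:,0]<a+25)]; print(a,len(z),np.percentile(z[:,2],[50,95]).round(1) if len(z) else '')
E
python3 row.py r2 scene
python3 calc.py 591 -110.2 125 84.7
```

```text
time: 23.05
tcp_pos: [556.8, -328.8, 128.5]
orientation: [0.723, 0.69, 0.001, 0.004]
wrist_force: [-0.5, -0.7, -4.4]
finger_gap: 16.2
511
390 64 [153.2 157.9]
415 88 [152.5 157.5]
440 86 [152.7 157.9]
465 84 [152.5 158.2]
490 84 [153.5 158.2]
515 82 [152.8 158.2]
540 19 [152.6 159.3]
scene 0 277 [1.3 0.1] [49.  39.8] 0.3 pin 70.6
scene 1 278 [ 0.8 -0.3] [51.1 39.9] 0.1 pin 71.5
scene 2 273 [1.6 0.5] [39.8 50.4] 89.8 pin 72.4
scene 3 257 [1.1 0.1] [40.1 50.8] 89.0 pin 71.3
scene 4 255 [ 1.3 -2. ] [49.6 39.4] 0.1 pin 71.4
slide [21.91, 2.58, 0.07] rot [0.003, 0.002, 0.046] rows 5.3
```

View pics/l1.png

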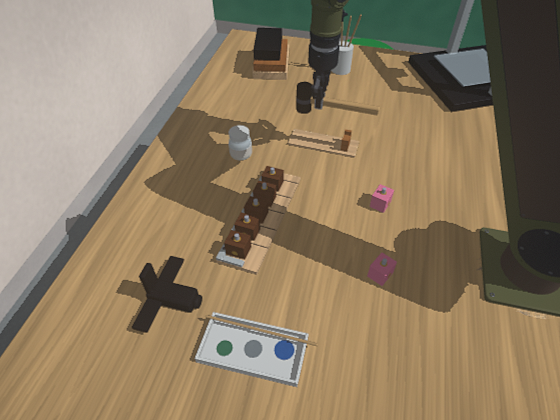

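The mallet hangs level in the gripper at (305,95)–(375,110), row intact. Strike from bay 4 towards bay 0.

```bash
python3 -m creep '{"gripper":[-1,-1,-1,-1,-1,-1,-1,-1,-1],"slide":[[4,0.5,0],[8,1,0],[12,1.5,0],[16,2,0],[20,2.4,0],[21.9,2.6,1],[21.9,2.6,1],[21.9,2.6,1],[21.9,2.6,1]],"rotation":[[0,0,0.046],[0,0,0.046],[0,0,0.046],[0,0,0.046],[0,0,0.046],[0,0,0.046],[0,0,0.046],[0,0,0.046],[0,0,0.046]]}'; python3 calc.py 591 -110.2 73 84.7;python3 row.py r3 scene side
```

```text
time: 23.9
tcp_pos: [590.0, -110.4, 113.9]
orientation: [0.739, 0.674, -0.001, 0.0]
wrist_force: [0.1, -1.3, -2.8]
finger_gap: 15.9
slide [0.04, 0.1, 4.09] rot [-0.001, 0.002, -0.0] rows 1.0
scene 0 280 [1.7 0.1] [49.  39.7] 0.1 pin 71.4
scene 1 279 [ 1.1 -0.3] [40.1 50.6] 89.8 pin 71.8
scene 2 271 [0.5 0.3] [52.1 40. ] 0.2 pin 71.1
scene 3 267 [1.5 0.2] [49.6 40.3] 0.1 pin 557.4
scene 4 239 [ 2.2 -2.3] [48.4 40.6] 1.2 pin 554.8
side 0 319 [0.2 1. ] [48.9 42.6] 0.9 pin 71.6
side 1 287 [0.1 0.6] [48.3 42.9] 2.1 pin 72.8
side 2 265 [-0.3  2.4] [49.1 43. ] 0.5 pin 72.2
side 3 238 [-0.2 -0. ] [45.  48.4] 88.9 pin 489.4
side 4 209 [ 0.1 -1.5] [48.2 44.1] 0.6 pin 403.8
```

View pics/r3_scene.png

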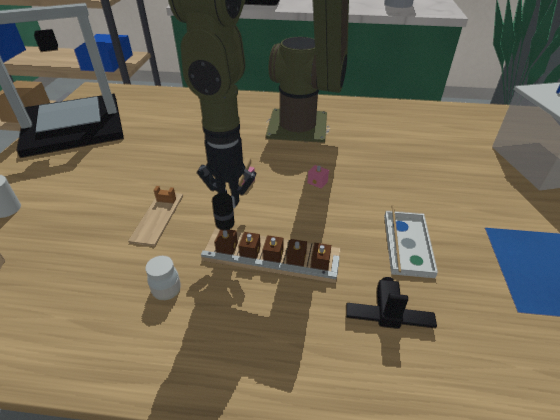

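```bash
python3 -m creep '{"gripper":[-1,-1,-1,-1,-1,-1],"slide":[[0,0.1,1.2],[0,0.1,2.4],[0,0.1,3.4],[0,0.1,4.1],[0,0.1,4.3],[0,0.1,4.3]],"rotation":[[0,0,0],[0,0,0],[0,0,0],[0,0,0],[0,0,0],[0,0,0]]}'
```

```text
time: 24.5
tcp_pos: [592.4, -113.2, 76.1]
orientation: [0.74, 0.672, 0.001, 0.003]
wrist_force: [-7.9, -0.5, 20.1]
finger_gap: 15.8
```

```bash
python3 -m creep '{"gripper":[-1,-1,-1,-1],"slide":[[0,-0.1,-2],[0,-0.1,-4],[0,-0.1,-4],[0,-0.1,-4]],"rotation":[[0,0,0],[0,0,0],[0,0,0],[0,0,0]]}'; python3 row.py r4 scene side; python3 calc.py 596.1 -54.3 116 84.7
```

```text
time: 24.83
tcp_pos: [592.2, -113.7, 116.8]
orientation: [0.74, 0.672, 0.001, 0.004]
wrist_force: [-0.1, -0.9, -3.3]
finger_gap: 16.2
scene 0 279 [2.3 0.1] [50.5 39.7] 0.3 pin 70.7
scene 1 278 [ 0.9 -0.4] [50.2 40.1] 0.7 pin 72.2
scene 2 274 [1.1 0.4] [50.3 40. ] 0.1 pin 70.9
scene 3 263 [ 0.9 -0.2] [39.8 51.5] 89.9 pin 556.7
scene 4 274 [ 1.3 -1.9] [49.3 39.8] 0.5 pin 554.7
side 0 320 [0.4 0.7] [49.4 41.2] 0.1 pin 73.6
side 1 286 [0.3 1.4] [49.8 41.8] 1.8 pin 72.2
side 2 257 [-0.2  1.3] [42.2 48.3] 89.8 pin 72.2
side 3 240 [-0.4  0.8] [48.2 42.2] 1.8 pin 483.3
side 4 236 [-0.7 -0.5] [41.8 47.5] 89.1 pin 406.1
slide [5.9, 0.02, -0.15] rot [0.003, 0.003, -0.004] rows 1.4
```

```bash
python3 -m creep '{"gripper":[-1,-1,-1,-1,-1,-1,-1,-1,-1,-1,-1],"slide":[[3,0,0],[5.9,0,0],[5.9,0,0],[5.9,0,0],[5.9,0,0],[5.9,0,1.2],[5.9,0,2.4],[5.9,0,3.5],[5.9,0,4.4],[5.9,0,4.6],[5.9,0,4.6]],"rotation":[[0,0,0],[0,0,0],[0,0,0],[0,0,0],[0,0,0],[0,0,0],[0,0,0],[0,0,0],[0,0,0],[0,0,0],[0,0,0]]}'; python3 calc.py 596.1 -54.3 116 84.7 601.4 1.8 116 84.7  601.4 1.8 71 84.7
```

```text
time: 25.85
tcp_pos: [594.8, -55.7, 73.8]
orientation: [0.741, 0.672, -0.0, 0.003]
wrist_force: [-14.2, 1.7, 31.9]
finger_gap: 16.0
slide [0.13, 0.13, -4.22] rot [0.004, 0.004, -0.006] rows 1.0
slide [5.77, 0.11, -4.24] rot [0.004, 0.004, -0.006] rows 1.7
slide [5.78, 0.09, 0.26] rot [0.004, 0.004, -0.006] rows 1.4
```

```bash
python3 -m creep '{"gripper":[-1,-1,-1,-1,-1,-1,-1],"slide":[[0,0,-2],[0.1,0.1,-4.2],[3,0.1,-4.2],[5.8,0.1,-4.2],[5.8,0.1,-4.2],[5.8,0.1,-4.2],[5.8,0.1,-4.2]],"rotation":[[0,0,0],[0,0,0],[0,0,0],[0,0,0],[0,0,0],[0,0,0],[0,0,0]]}'; python3 row.py r5 scene side; python3 calc.py 601.4 1.8 72 84.7
python3 - <<'E'
from meas import *
s=snap('side');W=cloud(s)
m=(W[...,2]>90)&(W[...,0]>420)&(W[...,0]<585)&(W[...,1]>-25)&(W[...,1]<45)&(W[...,2]<152)
q=W[m]
for a in range(420,585,25):
    z=q[(q[:,0]>a)&(q[:,0]<a+25)]; print(a,len(z),np.percentile(z[:,2],[5,50,95]).round(1) if len(z) else '',z[:,1].mean().round())
E
```

```text
time: 26.43
tcp_pos: [600.7, 1.3, 114.8]
orientation: [0.741, 0.671, -0.001, 0.003]
wrist_force: [-0.8, -0.1, -3.9]
finger_gap: 16.1
scene 0 283 [ 1.9 -0. ] [39.8 51.2] 90.0 pin 71.9
scene 1 279 [ 1.2 -0.4] [39.8 50.4] 89.8 pin 561.6
scene 2 265 [1.5 0.3] [50.2 39.6] 0.8 pin 560.1
scene 3 284 [ 1.4 -0.3] [50.  40.1] 0.9 pin 558.9
scene 4 280 [ 1.3 -1.7] [40. 51.] 89.4 pin 58.7
side 0 313 [0.  0.9] [49.7 41.9] 0.4 pin 74.9
side 1 288 [0.2 1. ] [49.5 43. ] 0.0 pin 552.8
side 2 254 [-0.1  1.2] [48.5 43.8] 0.2 pin 374.1
side 3 27 [-9.8 16.6] [14.  29.8] 52.9 pin 58.4
side 4 23 [-22.9  -6.1] [ 6.1 32.5] 13.3 pin 57.6
slide [0.11, 0.04, 4.29] rot [0.003, 0.005, -0.007] rows 1.0
420 24 [120.9 132.3 135.1] 19.0
445 123 [120.6 134.3 137.2] 20.0
470 122 [121.7 135.4 139. ] 17.0
495 121 [123.9 137.2 140.1] 15.0
520 119 [124.7 138.4 141.5] 13.0
545 121 [125.6 139.3 143.1] 10.0
570 67 [127.2 141.2 143.7] 8.0
```

```bash
python3 -m creep '{"gripper":[-1,-1,-1,-1,-1,-1,-1,-1],"slide":[[0.1,0,0],[0.1,0,0],[0.1,0,1.2],[0.1,0,2.4],[0.1,0,3.4],[0.1,0,4.1],[0.1,0,4.2],[0.1,0,4.2]],"rotation":[[0.055,0,0],[0.055,0,0],[0.055,0,0],[0.055,0,0],[0.055,0,0],[0.055,0,0],[0.055,0,0],[0.055,0,0]]}'; python3 calc.py 601.4 1.8 116 84.7 606.7 57.7 116 84.7
```

```text
time: 27.25
tcp_pos: [602.3, 1.2, 75.4]
orientation: [0.742, 0.671, -0.018, -0.016]
wrist_force: [-2.1, -1.1, 9.4]
finger_gap: 15.8
slide [0.03, -0.29, -4.05] rot [-0.048, 0.005, -0.008] rows 1.0
slide [5.65, -0.32, -4.07] rot [-0.048, 0.005, -0.008] rows 1.7
```

```bash
python3 -m creep '{"gripper":[-1,-1,-1],"slide":[[0,0,0.2],[0,0,0.4],[0,0,0.4]],"rotation":[[0,0,0],[0,0,0],[0,0,0]]}'; python3 -m creep '{"gripper":[-1,-1,-1,-1,-1,-1,-1],"slide":[[0,0,-2],[0,-0.2,-4.2],[3,-0.3,-4.2],[5.65,-0.3,-4.2],[5.65,-0.3,-4.2],[5.65,-0.3,-4.2],[5.65,-0.3,-4.2]],"rotation":[[0,0,0],[0,0,0],[0,0,0],[0,0,0],[0,0,0],[0,0,0],[0,0,0]]}'; python3 row.py r6 scene side; python3 calc.py 606.7 57.7 72 84.7
```

```text
time: 27.5
tcp_pos: [602.2, 1.1, 75.3]
orientation: [0.742, 0.67, -0.017, -0.015]
wrist_force: [-7.3, 0.5, 18.5]
finger_gap: 16.2
time: 28.08
tcp_pos: [606.2, 57.3, 116.6]
orientation: [0.742, 0.671, -0.017, -0.015]
wrist_force: [0.0, 1.3, -4.4]
finger_gap: 16.1
scene 0 283 [1.8 0. ] [49.6 39.7] 0.0 pin 568.6
scene 1 273 [ 1.8 -0.1] [50.5 40. ] 0.9 pin 567.4
scene 2 293 [1.1 0.5] [39.9 50.2] 90.0 pin 531.9
scene 3 283 [ 1.6 -0.1] [39.7 50.3] 89.8 pin 58.4
scene 4 276 [ 0.5 -1.8] [39.5 50.6] 89.6 pin 57.7
side 0 324 [0.  0.9] [41.5 48.8] 89.2 pin 573.6
side 1 274 [0.2 1. ] [49.2 41.7] 0.7 pin 399.9
side 2 none
side 3 51 [-18.1   0.7] [12.1 41.4] 1.1 pin 58.9
side 4 93 [-15.1  -2.6] [19.9 45.8] 8.1 pin 59.2
slide [0.12, 0.24, 4.46] rot [-0.046, 0.005, -0.009] rows 1.1
```

Bottomed at 75.3. Bay 1 next, then bay 0.

```bash
python3 -m creep '{"gripper":[-1,-1,-1,-1,-1,-1,-1,-1],"slide":[[0.1,0.2,0],[0.1,0.2,1.2],[0.1,0.2,2.4],[0.1,0.2,3.5],[0.1,0.2,4.2],[0.1,0.2,4.6],[0.1,0.2,4.7],[0.1,0.2,4.7]],"rotation":[[0,0,0],[0,0,0],[0,0,0],[0,0,0],[0,0,0],[0,0,0],[0,0,0],[0,0,0]]}'; python3 calc.py  611.7 113.3 116 84.7
python3 -m creep '{"gripper":[-1,-1,-1,-1,-1,-1,-1],"slide":[[0,0,-2],[0,0,-4.2],[3,0,-4.2],[5.65,0,-4.2],[5.65,0,-4.2],[5.65,0,-4.2],[5.65,0,-4.2]],"rotation":[[0,0,0],[0,0,0],[0,0,0],[0,0,0],[0,0,0],[0,0,0],[0,0,0]]}';  python3 calc.py  611.7 113.3 71 84.7; python3 row.py r7 scene
```

```text
time: 28.85
tcp_pos: [607.5, 56.9, 75.0]
orientation: [0.742, 0.67, -0.015, -0.014]
wrist_force: [-7.6, -0.7, 25.3]
finger_gap: 15.9
slide [5.64, -0.33, -4.11] rot [-0.041, 0.004, -0.01] rows 1.7
time: 29.43
tcp_pos: [614.6, 112.5, 116.2]
orientation: [0.742, 0.67, -0.016, -0.014]
wrist_force: [1.0, -0.0, -2.9]
finger_gap: 15.9
slide [0.08, -0.1, 4.53] rot [-0.042, 0.005, -0.01] rows 1.1
scene 0 257 [1.6 0.1] [50.  39.8] 0.8 pin 570.5
scene 1 298 [ 1.4 -0.1] [40.1 48.7] 89.8 pin 565.2
scene 2 293 [1.6 0.3] [49.2 40. ] 0.3 pin 59.3
scene 3 283 [ 0.7 -0.1] [50.6 39.6] 0.2 pin 59.4
scene 4 282 [ 1.6 -1.9] [40.2 50.3] 89.0 pin 58.5
```

```bash
python3 -m creep '{"gripper":[-1,-1,-1,-1,-1,-1,-1,-1],"slide":[[0.1,-0.1,0],[0.1,-0.1,1.2],[0.1,-0.1,2.4],[0.1,-0.1,3.5],[0.1,-0.1,4.2],[0.1,-0.1,4.6],[0.1,-0.1,4.7],[0.1,-0.1,4.7]],"rotation":[[0,0,0],[0,0,0],[0,0,0],[0,0,0],[0,0,0],[0,0,0],[0,0,0],[0,0,0]]}'
python3 -m creep '{"gripper":[-1,-1,-1,-1,-1,-1,-1,-1,-1],"slide":[[0,0,-2],[0,0,-5],[0,-3,-6],[0,-7,-6],[0,-11,-6],[0,-15,-6],[0,-19,-6],[0,-19,-6],[0,-19,-6]],"rotation":[[0,0,0],[0,0,0],[0,0,0],[0,0,0],[0,0,0],[0,0,0],[0,0,0],[0,0,0],[0,0,0]]}'; python3 row.py r8 scene side; python3 calc.py 557 -328.9 140 87.4
```

```text
time: 30.15
tcp_pos: [612.4, 112.5, 75.0]
orientation: [0.743, 0.669, -0.015, -0.012]
wrist_force: [-9.2, -2.5, 26.2]
finger_gap: 16.1
time: 30.9
tcp_pos: [421.9, 131.5, 141.5]
orientation: [0.743, 0.67, -0.016, -0.013]
wrist_force: [0.8, 0.3, -3.7]
finger_gap: 16.0
scene 0 305 [1.7 0.1] [50.2 39.7] 0.2 pin 59.2
scene 1 299 [ 1.9 -0.4] [40.3 49.6] 89.9 pin 59.4
scene 2 297 [0.7 0.4] [51.2 39.8] 0.3 pin 58.1
scene 3 287 [ 1.4 -0.3] [39.9 50.7] 89.2 pin 59.2
scene 4 279 [ 0.5 -1.7] [50.4 40.7] 0.7 pin 58.4
side 0 345 [0.4 0.9] [41.6 48.9] 89.8 pin 61.3
side 1 310 [0.4 0.9] [42.1 50.1] 89.2 pin 60.1
side 2 284 [-0.1  1. ] [47.9 43. ] 0.3 pin 61.8
side 3 255 [0.1 0.3] [48.4 44.1] 2.3 pin 60.9
side 4 239 [-0.6 -0.7] [42.4 48.1] 89.8 pin 59.7
slide [-44.52, 17.76, -0.2] rot [-0.036, 0.003, -0.059] rows 11.5
```

View pics/r8_side.png

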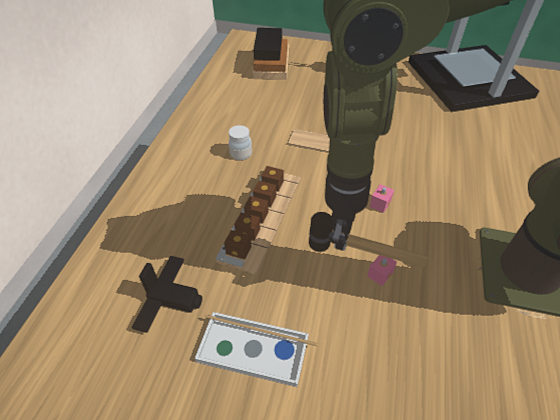

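```bash
cat > pins.py <<'E'
from meas import *
import sys
C=np.array([633.2,-7.5]);a=np.radians(-5.35);X=np.array([np.cos(a),np.sin(a)]);Y=np.array([-X[1],X[0]])
for n in sys.argv[1:]:
    Z=[]
    for _ in range(3):
        W=cloud(snap(n)); off={'scene':(1.3,-.3),'side':(0,.5),'wrist':(-1.1,.8)}[n]
        q=W[...,:2]-C;b=np.stack([q@X-11-off[0],q@Y-off[1]],-1); Z.append((W,b))
    for y in [118,62,6,-50,-106]:
        ins=[];out=[]
        for W,b in Z:
            r=np.hypot(b[...,0],b[...,1]-y); k=(W[...,2]>48)&(W[...,2]<80)
            ins+=list(W[k&(r<4)][:,2]); out+=list(W[k&(r>9)&(r<17)][:,2])
        print(n,y,len(ins),np.mean(ins).round(2),np.median(out).round(2))
E
python3 pins.py scene side
```

```text
scene 118 22 55.94 55.64
scene 62 24 56.2 55.64
scene 6 22 56.17 55.72
scene -50 17 55.42 55.33
scene -106 19 56.04 55.63
side 118 26 57.42 56.97
side 62 22 57.54 57.02
side 6 19 57.01 56.84
side -50 15 57.21 56.88
side -106 16 56.72 56.92
```

All pins are within 0.6 mm of flush in both views. Return the mallet.

```bash
python3 -m creep '{"gripper":[-1,-1,-1,-1,-1,-1,-1,-1,-1,-1,-1,-1,-1,-1,-1],"slide":[[-4,1.6,-1.6],[-8,3.2,-1.6],[-12,4.8,-1.6],[-16,6.4,-1.6],[-20,8,-1.6],[-24,9.6,-1.6],[-28,11.2,-1.6],[-32,12.8,-1.6],[-36,14.4,-1.6],[-40,16,-1.6],[-43,17.2,-1],[-44.5,17.8,-0.5],[-44.5,17.8,-0.2],[-44.5,17.8,-0.2],[-44.5,17.8,-0.2]],"rotation":[[0,0,-0.055],[0,0,-0.055],[0,0,-0.055],[0,0,-0.055],[0,0,-0.055],[0,0,-0.055],[0,0,-0.055],[0,0,-0.055],[0,0,-0.055],[0,0,-0.055],[0,0,-0.055],[0,0,-0.055],[0,0,-0.055],[0,0,-0.055],[0,0,-0.055]]}'
cat > tilt.py <<'E'
from meas import *
s=snap('side','t.png');W=cloud(s);t=obs()['tcp_pos']
m=(W[...,2]>t[2]+12)&(W[...,2]<t[2]+42)&(W[...,0]>390)&(W[...,0]<t[0]-18)&(abs(W[...,1]-t[1])<30)
q=W[m]; top=[]
for a in range(395,540,15):
    z=q[(q[:,0]>a)&(q[:,0]<a+15)]
    if len(z)>15: e=z[z[:,2]>np.percentile(z[:,2],75)]; top.append((a+7.5,np.median(e[:,2]),e[:,1].mean()))
top=np.array(top);print(top.round(1).tolist());print('pitch',np.polyfit(top[:,0],top[:,1],1)[0],'yaw',np.polyfit(top[:,0],top[:,2],1)[0])
E
python3 tilt.py; python3 calc.py 557 -329 29.5 87.4; python3 row.py r9 scene
```

```text
time: 32.55
tcp_pos: [556.6, -328.5, 138.4]
orientation: [0.725, 0.689, -0.014, -0.014]
wrist_force: [-0.2, -0.1, -3.8]
finger_gap: 16.2
[[402.5, 165.8, -320.3], [417.5, 166.3, -318.3], [432.5, 166.9, -320.3], [447.5, 167.1, -321.1], [462.5, 167.2, -319.9], [477.5, 167.4, -321.5], [492.5, 167.4, -323.6], [507.5, 167.6, -321.9], [522.5, 168.1, -322.7], [537.5, 167.7, -323.8]]
pitch 0.013975213587952744 yaw -0.031922733688577586
slide [-0.08, 0.46, 10.94] rot [-0.04, 0.002, -0.004] rows 2.6
scene 0 306 [0.9 0.1] [52.5 39.8] 0.4 pin 59.2
scene 1 294 [ 1.3 -0.2] [50.1 40. ] 1.0 pin 59.5
scene 2 293 [1.7 0.2] [39.7 50.2] 89.8 pin 58.8
scene 3 284 [ 1.9 -0.1] [49.2 39.8] 0.2 pin 59.0
scene 4 275 [ 0.6 -1.8] [52.5 39.8] 1.1 pin 58.8
```

```bash
python3 -m creep '{"gripper":[-1,-1,-1,-1,-1,-1,-1],"slide":[[0,0.1,3],[0,0.2,6],[-0.05,0.35,8],[-0.05,0.4,9.5],[-0.05,0.4,9.8],[-0.05,0.4,9.8],[-0.05,0.4,9.8]],"rotation":[[0.014,0,0],[0.014,0,0],[0.014,0,0],[0.014,0,0],[0.014,0,0],[0.014,0,0],[0.014,0,0]]}'; python3 mal.py m2 scene side;  python3 calc.py 557 -329 28.5 87.4
```

```text
time: 33.23
tcp_pos: [557.9, -328.1, 42.7]
orientation: [0.724, 0.69, -0.019, -0.018]
wrist_force: [-0.3, 0.3, -2.7]
finger_gap: 15.9
scene head 175 [ 586.6 -336. ] ((584.7333984375, -330.4497985839844), 41.07284927368164) [85.6 91.5]
 handle [ 9.99000e-01  4.70000e-02  4.59544e+02 -3.11946e+02] 2.7 [54.8 58.2 62.7] 401.0
 base ((537.2037353515625, -327.5927734375), (71.60584259033203, 201.35545349121094), 87.65849304199219)
side head 78 [ 578.  -310.9] ((581.5712280273438, -323.31085205078125), 41.36140060424805) [84.1 90.9]
 handle [ 1.00000e+00 -2.80000e-02  4.76357e+02 -3.15570e+02] -1.6 [53.5 58.8 63.1] 399.0
 base ((535.8889770507812, -328.3506164550781), (79.68700408935547, 200.32008361816406), 87.13007354736328)
slide [-0.02, -0.08, 1.49] rot [-0.05, 0.004, -0.003] rows 0.4
```

View pics/m2_side.png

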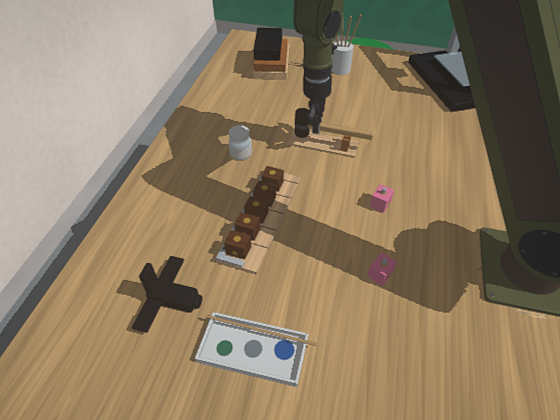

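Mallet is over its rest (head at (303,122), handle above the saddle (345,143)). Lower the last 14 mm.

```bash
python3 -m creep '{"gripper":[-1,-1,-1,-1,-1],"slide":[[0,-0.05,0.6],[0,-0.08,1.2],[0,-0.08,1.4],[0,-0.08,1.6],[0,-0.08,1.6]],"rotation":[[0,0,0],[0,0,0],[0,0,0],[0,0,0],[0,0,0]]}'
```

```text
time: 33.75
tcp_pos: [556.6, -328.7, 27.7]
orientation: [0.724, 0.69, -0.019, -0.017]
wrist_force: [-0.5, 1.2, 0.5]
finger_gap: 16.0
```

```bash
python3 -m creep '{"gripper":[-0.2,-0.2,-0.2,-0.2,-0.2,-0.2,-0.2,-0.2,-0.2,-0.2,-0.2],"slide":[[0,0,0],[0,0,0],[0,0,0],[0,0,-1],[0,-0.2,-4],[0,-0.4,-8],[0,-0.6,-12],[0,-0.9,-16],[0,-1,-19],[0,-1,-19],[0,-1,-19]],"rotation":[[0,0,0],[0,0,0],[0,0,0],[0,0,0],[-0.05,0,0],[-0.05,0,0],[-0.05,0,0],[-0.05,0,0],[-0.05,0,0],[-0.05,0,0],[-0.05,0,0]]}'; python3 mal.py m3 wrist scene side; python3 row.py r10 scene side; python3 pins.py scene
```

```text
time: 34.67
tcp_pos: [557.8, -329.0, 221.7]
orientation: [0.724, 0.69, -0.0, 0.004]
wrist_force: [-0.5, 0.4, -1.5]
finger_gap: 34.4
wrist head 2168 [ 599.3 -329.2] ((599.32958984375, -329.6983642578125), 22.097806930541992) [84.  85.1]
 handle [ 9.99000e-01 -3.90000e-02  4.85664e+02 -3.25163e+02] -2.2 [54.2 55.9 57. ] 414.0
 base ((534.3806762695312, -327.48828125), (70.15531921386719, 199.2476043701172), 87.4605484008789)
scene head 207 [ 602.9 -328.7] ((601.6559448242188, -328.5888671875), 23.07952880859375) [83.1 85.1]
 handle [ 1.00000e+00 -2.20000e-02  4.88004e+02 -3.23059e+02] -1.3 [52.3 54.7 56.6] 400.0
 base ((537.28564453125, -326.2922058105469), (71.4723892211914, 202.6707000732422), 86.23075103759766)
side head 140 [ 600.7 -327.6] ((602.1944580078125, -327.203125), 23.657007217407227) [84.3 86.9]
 handle [ 9.99000e-01 -3.30000e-02  4.82269e+02 -3.20491e+02] -1.9 [51.6 55.6 58. ] 397.0
 base ((537.8170166015625, -323.50048828125), (71.98068237304688, 205.00071716308594), 85.86551666259766)
scene 0 306 [0.8 0.1] [51.1 39.7] 0.4 pin 58.7
scene 1 301 [ 1.1 -0.2] [50.4 39.8] 0.3 pin 58.7
scene 2 293 [1.2 0.3] [39.9 50.3] 89.7 pin 59.4
scene 3 287 [ 1.7 -0.2] [49.1 39.9] 0.4 pin 59.0
scene 4 278 [ 1.2 -2.2] [49.4 39.9] 0.3 pin 58.6
side 0 349 [-0.3  1. ] [49.2 41.8] 0.1 pin 60.6
side 1 313 [-0.1  1. ] [42.6 47.5] 88.8 pin 60.1
side 2 280 [0.1 1.2] [42.  49.2] 89.8 pin 60.6
side 3 257 [-0.3  1.2] [42.5 48.9] 89.5 pin 60.7
side 4 229 [-0.8 -1.7] [47.5 42.9] 0.2 pin 59.9
scene 118 23 56.11 55.74
scene 62 22 56.36 55.51
scene 6 22 55.99 55.52
scene -50 19 56.02 55.51
scene -106 25 55.71 55.67
```

View pics/m3_wrist.png

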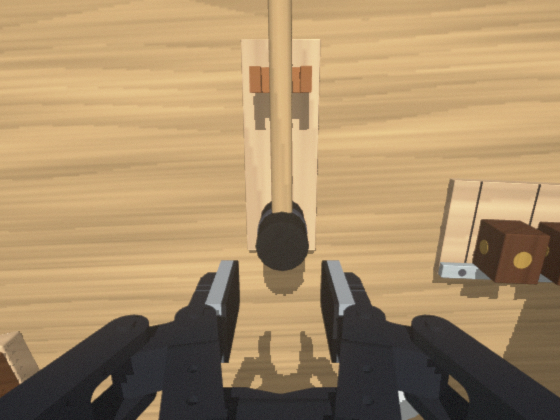

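The mallet is back in its place: head at (282,235), handle in the saddle, within about 1 mm of the start. The row and pins check out, and the gripper is clear. Handing in.

```bash
python3 -c "
from plant import job_done
print(job_done())"; python3 row.py r11 scene
```

```text
the job is handed in; nothing more can be done
None
the job is handed in; nothing more can be done
```

I handed the job in after about 35 s of robot time: all five dark blocks are in bays 0–4, every pin is flush, and the mallet is back on its rest. The hand-in gave no verdict, and a picture I tried to take afterwards was refused.

- **Row:** I pushed each block against the fence until the wrist felt 7–8 N. In the last views, every block was within about 2.5 mm of its bay point and square to within about 1.2°. Scene and side views differ by about 1.5 mm, which is within calibration.
- **Pins:** I pressed each pin down with the mallet head instead of swinging it, at 18–32 N. In the last scene check, pin tops were within 0.9 mm of the block tops. The noisier single highest readings, up to 61 mm in the side view, are depth noise.
- **Mallet:** It turned about 3° in the grip during the second strike, so I tilted the tool to correct it. It now lies 1–2 mm from where it started, level and in line with its rest.
- **Left alone:** I never moved near the model or the jar, and both looked unmoved in the later pictures. I didn't re-measure them. No block was seen knocked aside.

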